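Make up two kits on the fabrication bench

TASK

Make up the two kits, each part sitting on its own mark: in the blue tray the aluminium square tube (lying along the long white outline), the black-padded levelling foot (standing on the black disc) and the brass bush (standing on the brass-coloured disc); in the yellow tray the red bearing block (standing, lined up in the black rectangle) and the orange-padded levelling foot (standing on the orange disc). The tube comes out of its stand by raising its front end over the lip and drawing it out endwise from under the hood. Leave the green-padded foot standing where it is, and let go of everything.

Things in the scene. Friction and masses are not known exactly. Their poses are not given: they have to be found in the camera images.
- tray_blue: Blue tray, fixed, 180 (x) by 170 mm (y); floor top 4 mm, rim top 10 mm above the bench, rim 4 mm thick. Origin: centre of underside. Marks in its frame: white outline 158 x 33 mm along x, centre x 0, y +35 mm (tube); black disc 54 mm across at x +45, y -45 (black-padded foot); brass-coloured disc 42 mm across at x -45, y -45 (bush).
- tray_yellow: Yellow kit tray, same size and frame as the blue one, fixed. Marks, in its frame: black rectangular outline 34 mm along x by 98 mm along y, centred at x -35, y 0 mm, for the bearing block; orange disc with a black rim, 54 mm across, at x +45, y 0 mm for the orange-padded foot.
- stand: Dark fixed stand, x from open front (robot side) to hooded rear; origin: centre of underside. Tube lies centred along x, underside at 35 mm, on blocks at x -86..-55 and 45..85 mm, free between (base plate 6 mm). Front lip, x -86..-80, rises 14 mm above tube underside. Hood over rear block: roof 10 mm above tube, top at 75 mm. Raise tube front 16-30 mm, rear end down, then draw 40 mm or more to -x.
- tube: Loose aluminium square tube, 150 x 25 x 25 mm, about 90 g, lying in the stand. Origin: its middle (centre of the section); x along its length, the same way as the stand's x.
- foot_black: Levelling foot standing on its round black pad: pad 48 mm across and 14 mm high, a steel collar 22 mm across up to 21 mm, then an upright steel stud 12 mm across up to 55 mm. Origin: centre of the underside, z up. Goes in the blue tray.
- foot_orange: Levelling foot standing on its round orange pad: pad 48 mm across and 14 mm high, a steel collar 22 mm across up to 21 mm, then an upright steel stud 12 mm across up to 55 mm. Origin: centre of the underside, z up. Goes in the yellow tray.
- foot_green: Levelling foot standing on its round green pad: pad 48 mm across and 14 mm high, a steel collar 22 mm across up to 21 mm, then an upright steel stud 12 mm across up to 55 mm. Origin: centre of the underside, z up. A spare: it stays where it is.
- bush: Plain brass bush, a tube standing on end: 36 mm outside, 20 mm bore, 40 mm high, about 150 g. Origin: centre of the underside, z up.
- bearing: Red bearing block (pillow block) with a steel insert and dark bore, standing on its base: base 26 mm (x) by 90 mm (y) by 12 mm high, round housing 48 mm across with its axis along x at 30 mm height, flat faces 26 mm apart across x, top at 54 mm; about 350 g. Origin: centre of the underside, z up.
Mind the look-alikes: they are no part of the job. There is more than one size of the bearing; the job needs the middle-sized.

How it is judged:
By the outcome, as a careful person would: the job done as asked, in the order asked, and still so for the second after the job is handed in, with the robot touching nothing.
It also fails if it takes over 118 s, if anything falls off the work surface, if the arm or the gripper's body presses on something with over 40 N, if the wrist force passes 120 N, or if a joint passes its speed limit or range.

ROBOT

A 7-joint arm with a two-finger parallel gripper is mounted at the origin on the work surface. World frame = base frame: x ahead of the robot, y to its left, z up, the work surface at z = 0. Lengths are in mm, angles in rad, forces in N, time in s.
With the tool pointing down it reaches from about 400 to 875 mm from the base axis. Payload 4.4 kg.
Tool frame: the origin (TCP) lies at the centre of the arm's flange, where the gripper is bolted on; the fingertips stand 173 mm ahead of it and the grasp point (between the pads) lies 155 mm ahead of it; z points along the fingers, y is the direction in which the jaws open and shut (so a half turn about z gives the same grasp; the last joint's range is limited). The gripper opens to 85 mm and grips with 20 to 120 N. Pads are 22 mm wide; open, the fingers measure 114 mm over their backs; the gripper's body (76 mm by 85 mm) begins 54 mm behind the grasp point. The pads swing forward as they close: fully open they stand 13 mm farther back than shut.
Start: joints at [1.279, 0.628, 0.038, 1.517, -0.027, 0.996, -0.02], TCP at [145.547, -633.507, 404.713] pointing down, gripper open.
Joint ranges: [-3.06, 3.06], [-0.37, 2.12], [-1.25, 1.32], [0.18, 2.47], [-1.1, 4.24], [0.23, 1.98], [-2.94, 2.94]. Speed limits (rad/s): [2.57, 2.57, 3.14, 3.14, 3.14, 3.14, 3.14].

INTERFACE

Orientations are given as [roll, pitch, yaw] about the fixed x, y, z axes, in that order (R = Rz(yaw) Ry(pitch) Rx(roll)).
In Python, from cell import * gives the robot as it stands. The module is installed in compiled form; this text tells all that it offers.
- The arm moves only by the shell command python3 -m jog 'ROWS'. ROWS is JSON, one flat list of numbers, 5 for each row, row after row: the shift along the tool's x, y, z in mm, then the turn about the tool's z in degrees, then the finger opening in mm, from 0 to 85.4. A call has 1 to 20 rows; each row is the pose to reach, as a shift and turn from the pose commanded when the call began, along the tool's axes at that moment; what a row does not reach only later rows make up. A row lasts 1/12 s, in which the tool goes at most 41.7 mm and 7.16 degrees, less where a joint would pass 70% of its speed; a pose out of reach is approached as far as the arm can. A call with a gripper value outside its range is refused whole. The fingers move at their own pace and stop on an object; the grip force is fixed at half the most. Time passes only in rows, so rows that repeat a pose let the fingers close. It gives the time, the measured TCP pose, the force and the opening at its end, in the units of the state.
- read_state(): the state, without advancing time (a new reading comes with each control period).
- get_image(name): name is "scene" or "side" or "wrist"; returns (picture, depth): 384x512x3 uint8, blue, green, red; 384x512 float32, mm along the optical axis (not along the pixel's ray), 0 where there is no reading.
- camera_params(name): a dict with "K" (3x3 intrinsics, pixels), "T" (4x4, takes a point from camera to world coordinates). Camera axes: x right, y up, looking along -z (the intrinsics and any distortion apply to the point x, -y, -z); pixel columns grow to the right and rows downward; lengths in mm; the calibration is good to about 2 mm. A picture is of the moment at which its call begins: read the wrist's pose just before it. camera_params takes no time and is no camera call; for the wrist camera it gives the pose at the moment of the call.
- finish_job(): hands the job in, once; it reports no verdict.
The state is a dict: "clock": time; "qpos": joint angles; "qd": joint speeds; "tau": joint torques, N m; "eef_pos": TCP position; "tool_rot": TCP orientation; "force": force on the tool from outside, world axes, zero at the start; "torque": the same for the moment, N m; "width": finger opening in mm.
Only numpy, scipy, OpenCV 4.12 (cv2) and the standard library are available. Lean on these libraries where they do the work, as an engineer would, in place of code of your own. Each camera call takes 0.05 s, during which the arm holds its last target.

## Working session

There is one attempt and no reset: what is moved stays moved. The work goes in short steps, Python scripts to look and compute and a shell command to move; the robot and the scene stay as the last step left them, time stands still between calls to the robot, and variables do not carry over. Pictures are saved under pics/ and viewed, and the job is handed in when it is done.

```bash
mkdir -p pics; python3 - <<'E'
from cell import *
import cv2
s=read_state(); print({k:s[k] for k in('clock','eef_pos','tool_rot','width','force')})
for n in('scene','side','wrist'):
    im,d=get_image(n); cv2.imwrite(f'pics/{n}0.png',im)
    import numpy as np; np.save(f'pics/{n}0_d.npy',d)
    p=camera_params(n); print(n,p['K'],p['T'],p.keys()); np.save(f'pics/{n}0_T.npy',p['T']);np.save(f'pics/{n}0_K.npy',p['K'])
E
```

```text
{'clock': 0.0, 'eef_pos': array([ 145.51001673, -633.1939166 ,  403.78323875]), 'tool_rot': array([-3.13966879e+00,  1.35605555e-05,  2.25833856e-01]), 'width': 85.30384602976542, 'force': array([ 0.01401552,  0.1258922 , -0.50136727])}
scene [[399.75439846   0.         249.85982091]
 [  0.         399.75439846 195.0305855 ]
 [  0.           0.           1.        ]] [[ 5.62967562e-01 -5.50407055e-01  6.16538400e-01  1.03717898e+03]
 [ 8.26326592e-01  3.89173414e-01 -4.07097553e-01 -3.97476758e+02]
 [-1.58709883e-02  7.38644791e-01  6.73907994e-01  6.93783270e+02]
 [ 0.00000000e+00  0.00000000e+00  0.00000000e+00  1.00000000e+00]] dict_keys(['K', 'T'])
side [[393.08635389   0.         254.2977797 ]
 [  0.         393.08635389 188.93703741]
 [  0.           0.           1.        ]] [[-8.88289129e-01  2.55441182e-01 -3.81696509e-01  9.47742855e+01]
 [-4.59222415e-01 -5.07659193e-01  7.28969764e-01  6.59688213e+02]
 [-7.56284333e-03  8.22819510e-01  5.68252459e-01  5.73291520e+02]
 [ 0.00000000e+00  0.00000000e+00  0.00000000e+00  1.00000000e+00]] dict_keys(['K', 'T'])
wrist [[282.62294154   0.         257.25026565]
 [  0.         282.62294154 190.62633361]
 [  0.           0.           1.        ]] [[ 2.22688497e-01  9.24924291e-01  3.08098830e-01  2.24543960e+02]
 [-9.74889611e-01  2.11183639e-01  7.06520850e-02 -6.15542530e+02]
 [ 2.82397521e-04 -3.16095756e-01  9.48727249e-01  3.73399505e+02]
 [ 0.00000000e+00  0.00000000e+00  0.00000000e+00  1.00000000e+00]] dict_keys(['K', 'T'])
```

View pics/scene0.png

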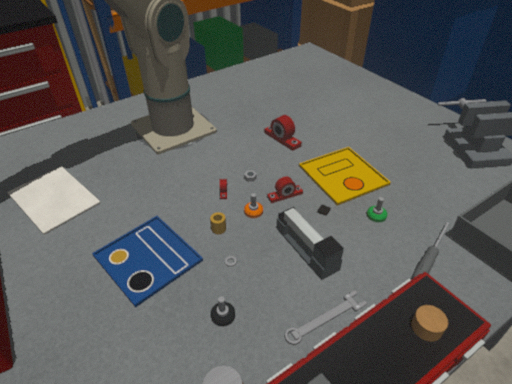

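View pics/side0.png

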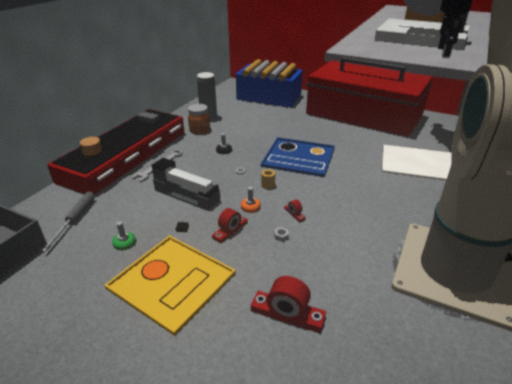

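View pics/wrist0.png

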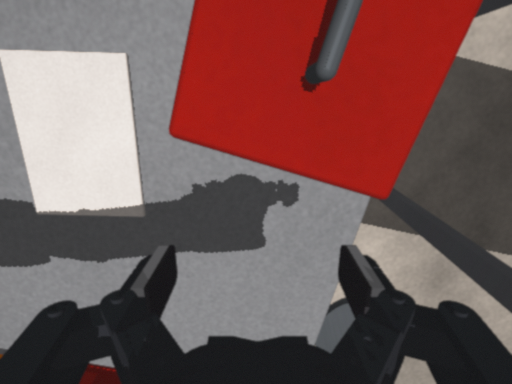

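```bash
cat > h.py <<'E'
import numpy as np, cv2
def load(n,t='0'):
    return cv2.imread(f'pics/{n}{t}.png'),np.load(f'pics/{n}{t}_d.npy'),np.load(f'pics/{n}{t}_K.npy'),np.load(f'pics/{n}{t}_T.npy')
def snap(n,t):
    from cell import get_image,camera_params
    T=camera_params(n); im,d=get_image(n)
    cv2.imwrite(f'pics/{n}{t}.png',im); np.save(f'pics/{n}{t}_d.npy',d); np.save(f'pics/{n}{t}_K.npy',T['K']); np.save(f'pics/{n}{t}_T.npy',T['T'])
    return load(n,t)
def cloud(d,K,T):
    v,u=np.mgrid[:d.shape[0],:d.shape[1]]
    P=np.stack([(u-K[0,2])/K[0,0]*d,-(v-K[1,2])/K[1,1]*d,-d],-1)
    W=P@T[:3,:3].T+T[:3,3]; W[d<=0]=np.nan
    return W
def ray(u,v,K,T,z):
    r=T[:3,:3]@np.array([(u-K[0,2])/K[0,0],-(v-K[1,2])/K[1,1],-1]); c=T[:3,3]
    return c+r*(z-c[2])/r[2]
def proj(p,K,T):
    c=T[:3,:3].T@(np.asarray(p,float)-T[:3,3]); return np.array([K[0,2]+K[0,0]*c[0]/-c[2],K[1,2]-K[1,1]*c[1]/-c[2]])
def big(m):
    n,l,s,_=cv2.connectedComponentsWithStats(m.astype(np.uint8)); 
    return l,s,[i for i in range(1,n)]
E
python3 - <<'E'
from h import *
rng={'orange':((5,150,90),(15,255,255)),'red':((0,120,50),(4,255,255)),'red2':((172,120,50),(180,255,255)),'green':((45,100,40),(80,255,255)),'yellow':((20,150,90),(32,255,255)),'blue':((100,120,50),(118,255,255)),'brass':((15,90,60),(22,255,220))}
for n in('scene','side'):
    im,d,K,T=load(n); W=cloud(d,K,T); hsv=cv2.cvtColor(im,cv2.COLOR_BGR2HSV)
    for c,(a,b) in rng.items():
        l,s,ids=big(cv2.inRange(hsv,a,b))
        for i in ids:
            if s[i,4]<40: continue
            w=W[l==i]; w=w[~np.isnan(w[:,0])]
            m=np.median(w,0) if len(w) else [0,0,0]
            if len(w)and abs(m[0])<900 and m[0]>200 and abs(m[1])<600: 
                print(n,c,s[i].tolist(),m.round(),'zrange',np.percentile(w[:,2],[2,98]).round(),'x',np.percentile(w[:,0],[1,99]).round(),'y',np.percentile(w[:,1],[1,99]).round())
E
```

```text
scene orange [344, 178, 19, 12, 174] [525. 266.   4.] zrange [2. 7.] x [503. 548.] y [244. 290.]
scene orange [244, 203, 19, 15, 163] [467. -13.  12.] zrange [ 2. 16.] x [438. 481.] y [-29.  23.]
scene red [277, 115, 18, 21, 190] [273. 242.  67.] zrange [38. 77.] x [231. 288.] y [222. 270.]
scene red [282, 136, 19, 13, 112] [294. 240.  16.] zrange [ 2. 31.] x [269. 317.] y [223. 279.]
scene red [268, 177, 26, 25, 227] [458.  76.  43.] zrange [ 6. 55.] x [430. 470.] y [ 49. 109.]
scene red [220, 179, 7, 12, 63] [359. -31.  33.] zrange [19. 38.] x [328. 368.] y [-40. -12.]
scene red [291, 189, 12, 7, 45] [472. 121.  11.] zrange [-1. 21.] x [460. 477.] y [102. 145.]
scene red [268, 272, 223, 112, 2051] [869.  16.  59.] zrange [40. 62.] x [828. 973.] y [-223.  180.]
scene red [0, 307, 6, 19, 47] [ 430. -565.   21.] zrange [ 6. 38.] x [400. 464.] y [-568. -564.]
scene red [0, 326, 10, 20, 78] [ 485. -569.   29.] zrange [ 7. 50.] x [451. 516.] y [-571. -567.]
scene red [0, 346, 12, 27, 153] [ 534. -574.   23.] zrange [ 8. 49.] x [501. 538.] y [-591. -570.]
scene red2 [0, 348, 11, 23, 55] [
[... 2035 characters left out ...]
side yellow [105, 236, 130, 98, 6175] [469. 285.   4.] zrange [ 2. 11.] x [386. 573.] y [184. 362.]
side blue [237, 67, 65, 39, 1614] [ 689. -600.   53.] zrange [  5. 101.] x [604. 817.] y [-707. -583.]
side blue [262, 139, 72, 36, 1014] [ 438. -284.    5.] zrange [ 2. 11.] x [345. 533.] y [-369. -187.]
side blue [271, 156, 51, 12, 198] [ 434. -245.    4.] zrange [2. 7.] x [366. 507.] y [-264. -226.]
side brass [312, 148, 11, 6, 49] [ 404. -330.    5.] zrange [4. 7.] x [389. 418.] y [-343. -315.]
side brass [262, 169, 13, 20, 221] [453. -95.  30.] zrange [ 3. 41.] x [440. 471.] y [-120.  -88.]
side brass [104, 235, 132, 100, 6036] [471. 282.   4.] zrange [ 1. 11.] x [385. 575.] y [182. 363.]
```

```bash
python3 - <<'E'
from h import *
im=load('scene')[0]; cv2.imwrite('pics/c1.png',cv2.resize(im[100:340,80:400],None,fx=2.5,fy=2.5,interpolation=cv2.INTER_CUBIC))
E
```

```text
(no output)
```

View pics/c1.png

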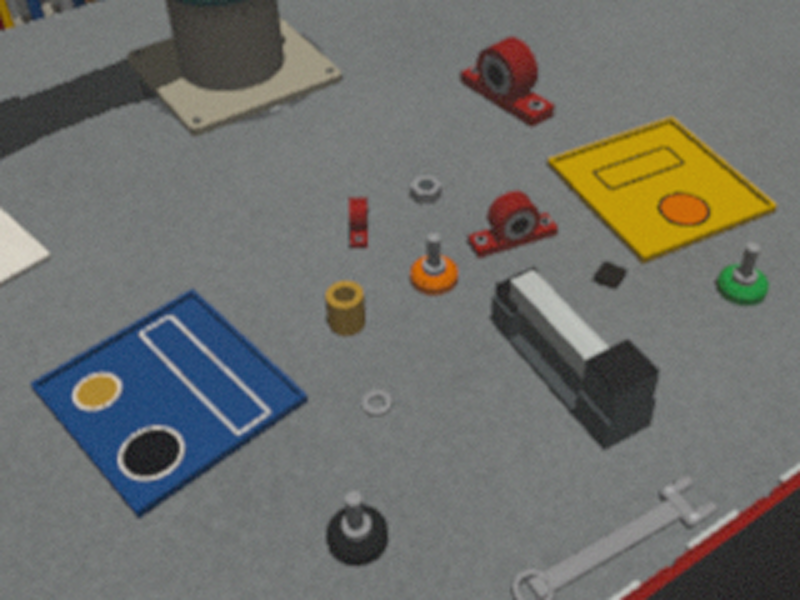

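```bash
python3 - <<'E'
from h import *
for n in('scene','side'):
    im,d,K,T=load(n); W=cloud(d,K,T); hsv=cv2.cvtColor(im,cv2.COLOR_BGR2HSV)
    x,y,z=W[...,0],W[...,1],W[...,2]
    m=(x>400)&(x<800)&(y>-150)&(y<200)&(z>50)&(z<66)&(hsv[...,2]>120)&(hsv[...,1]<60)
    l,s,ids=big(m)
    for i in ids:
        if s[i,4]<30: continue
        w=W[l==i]; print(n,s[i],np.median(w,0).round(1), cv2.minAreaRect(w[:,:2].astype(np.float32)))
    m=(x>500)&(x<800)&(y>-100)&(y<200)&(z>68)&(z<85)
    w=W[m]; print('hood',len(w),np.median(w,0), cv2.minAreaRect(w[:,:2].astype(np.float32)))
E
```

```text
scene [285 209  38  35 413] [606.4  24.7  59.5] ((598.3046875, 25.4343318939209), (24.95201873779297, 117.91848754882812), 86.54524993896484)
hood 399 [689.01791009  17.98277233  74.29964656] ((687.1602783203125, 19.67449188232422), (44.97627258300781, 41.803138732910156), 87.73027038574219)
side [168 168  45  19 321] [602.5  25.5  60. ] ((605.6116943359375, 23.805017471313477), (27.222747802734375, 117.8612060546875), 86.36796569824219)
hood 192 [682.90494878  22.53581646  74.75516378] ((685.5114135742188, 19.546192169189453), (45.534732818603516, 43.318328857421875), 89.15823364257812)
```

```bash
python3 -m jog '[30,-32,0,0,85, 60,-65,0,0,85, 90,-96,0,0,85, 120,-128,0,0,85, 150,-160,0,0,85, 180,-192,0,0,85, 210,-224,0,0,85, 240,-256,0,0,85, 270,-288,0,0,85, 300,-320,0,0,85, 330,-352,0,0,85, 360,-384,0,0,85, 390,-415,0,0,85, 420,-450,0,0,85, 440,-470,0,0,85, 440,-470,0,0,85, 440,-470,0,0,85,440,-470,0,0,85]'
```

```text
clock: 1.65
eef_pos: [469.4, -75.9, 404.5]
tool_rot: [-3.141, 0.001, 0.229]
force: [0.4, -0.5, -0.4]
width: 85.0
```

```bash
python3 - <<'E'
from h import *
snap('wrist','1')
E
```

```text
(no output)
```

View pics/wrist1.png

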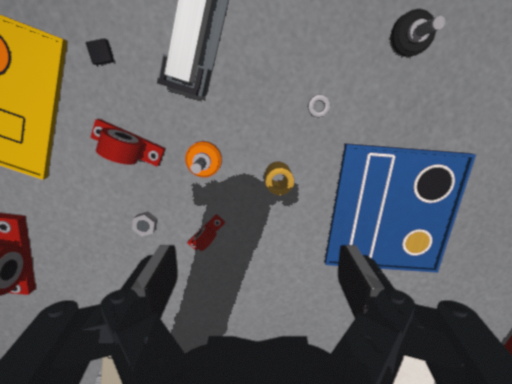

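```bash
cat > m1.py <<'E'
from h import *
import sys
def circ(p):
    A=np.c_[2*p,np.ones(len(p))]; s=np.linalg.lstsq(A,(p**2).sum(1),rcond=None)[0]; return s[:2],np.sqrt(s[2]+s[:2]@s[:2])
def rects(n,t):
    im,d,K,T=load(n,t); W=cloud(d,K,T); z=W[...,2]
    print(n,t)
    for name,c in dict(orange=(465,-2),green=(640,230),black=(620,-250),bush=(458,-105),bear=(454,88)).items():
        r=np.hypot(W[...,0]-c[0],W[...,1]-c[1])<55
        if np.sum(r&(z>5))<30: continue
        if name in('orange','green','black'):
            top=W[r&(z>50)&(z<60)]; pad=W[r&(z>11.5)&(z<16.5)]
            q=W[r&(z>6)&(z<60)]; h=cv2.minEnclosingCircle(pad[:,:2].astype(np.float32)) if len(pad) else None
            print(name,'stud',len(top),np.median(top,0).round(1) if len(top) else '', 'pad ring',len(pad),h)
        elif name=='bush':
            p=W[r&(z>36)&(z<43)]; print('bush top',len(p),np.median(p[:,2]),cv2.minEnclosingCircle(p[:,:2].astype(np.float32)))
        else:
            p=W[r&(z>48)&(z<58)]; print('bear top',len(p),np.max(p[:,2]),cv2.minAreaRect(p[:,:2].astype(np.float32)))
            p=W[r&(z>9)&(z<14.5)]; print('bear base',len(p),cv2.minAreaRect(p[:,:2].astype(np.float32)))
            p=W[r&(z>4)&(z<58)]; print('bear all',len(p),cv2.minAreaRect(p[:,:2].astype(np.float32)))
for a in sys.argv[1:]: rects(*a.split(','))
E
python3 m1.py scene,0 side,0 wrist,1
python3 - <<'E'
from h import *
for n,t in(('scene','0'),('wrist','1')):
    im,d,K,T=load(n,t); W=cloud(d,K,T); hsv=cv2.cvtColor(im,cv2.COLOR_BGR2HSV)
    # blue tray marks: white-ish low saturation inside tray
    reg=(W[...,0]>340)&(W[...,0]<545)&(W[...,1]>-372)&(W[...,1]<-185)&(W[...,2]<9)
    white=(hsv[...,1]<95)&(hsv[...,2]>110)&reg
    l,s,ids=big(white)
    for i in ids:
        if s[i,4]<25: continue
        c,_=cv2.findContours((l==i).astype(np.uint8),cv2.RETR_EXTERNAL,cv2.CHAIN_APPROX_NONE)
        p=np.array([ray(u,v,K,T,4)[:2] for u,v in c[0][:,0].astype(float)],np.float32)
        print(n,'white',s[i].tolist(),cv2.minAreaRect(p),cv2.minEnclosingCircle(p))
    blue=cv2.inRange(hsv,(100,120,40),(118,255,255))>0
    l,s,ids=big(blue&reg); 
    c,_=cv2.findContours((blue&reg).astype(np.uint8),cv2.RETR_EXTERNAL,cv2.CHAIN_APPROX_NONE)
    c=max(c,key=len); p=np.array([ray(u,v,K,T,8)[:2] for u,v in c[:,0].astype(float)],np.float32); print(n,'tray',cv2.minAreaRect(p))
E
```

```text
scene 0
orange stud 18 [458.   -6.4  54. ] pad ring 113 ((455.8581848144531, 10.275135040283203), 40.50474548339844)
green stud 22 [639.7 228.6  53.9] pad ring 122 ((639.9517822265625, 227.9046630859375), 22.668718338012695)
black stud 37 [ 658.4 -217.4   54. ] pad ring 98 ((656.9241333007812, -219.15892028808594), 21.081195831298828)
bush top 107 39.16924257755875 ((459.29107666015625, -106.12626647949219), 19.052379608154297)
bear top 94 56.62355465864516 ((455.6470947265625, 92.07108306884766), (30.3136043548584, 29.317909240722656), 76.47972869873047)
bear base 142 ((456.64215087890625, 91.93836212158203), (90.76658630371094, 26.786439895629883), 77.09677124023438)
bear all 511 ((456.10260009765625, 92.06764221191406), (90.73279571533203, 30.304630279541016), 76.86981964111328)
side 0
orange stud 23 [453.   -3.6  54.6] pad ring 113 ((450.6105651855469, 11.965120315551758), 37.76915740966797)
green stud 27 [636.1 230.1  54.1] pad ring 167 ((636.1531372070312, 231.16946411132812), 23.50814437866211)
black stud 13 [ 654.8 -215.6   54.2] pad ring 30 ((646.0443725585938, -217.58309936
[... 3279 characters left out ...]
rist white [413, 164, 42, 40, 432] ((492.30078125, -319.144287109375), (56.311771392822266, 55.29945373535156), 25.485645294189453) ((492.34063720703125, -319.6422119140625), 28.52240753173828)
wrist white [402, 229, 31, 27, 268] ((403.1720275878906, -333.3038330078125), (42.91276931762695, 44.74220657348633), 12.995944023132324) ((403.5516052246094, -333.0926818847656), 22.557294845581055)
wrist white [382, 269, 45, 13, 310] ((348.1058654785156, -334.612060546875), (16.516389846801758, 69.60762786865234), 3.813690423965454) ((349.1579284667969, -334.5419006347656), 34.841796875)
wrist tray ((440.6127014160156, -280.2629089355469), (176.94265747070312, 168.28367614746094), 8.037338256835938)
```

```bash
python3 -m jog '[35,-16,15,6,85, 70,-32,35,12,85, 105,-48,55,16.6,85, 140,-64,70,16.6,85, 150,-69,70,16.6,85, 150,-69,70,16.6,85, 150,-69,70,16.6,85]'; python3 - <<'E'
from h import *
im,d,K,T=snap('wrist','2'); W=cloud(d,K,T); z=W[...,2]
m=(z>55)&(z<64)&(W[...,0]>500)&(W[...,0]<720)&(abs(W[...,1]-24)<60)
l,s,ids=big(m)
for i in ids:
    if s[i,4]>100: print(s[i],cv2.minAreaRect(W[l==i][:,:2].astype(np.float32)),np.median(W[l==i][:,2]))
m=(z>70)&(z<80)&(W[...,0]>500)&(W[...,0]<720)&(abs(W[...,1]-24)<60)
print('hood',cv2.minAreaRect(W[m][:,:2].astype(np.float32)))
E
```

```text
clock: 2.28
eef_pos: [599.6, 22.2, 334.1]
tool_rot: [3.14, 0.002, -0.065]
force: [0.0, -0.4, 1.1]
width: 85.1
[ 240  116   30  126 3501] ((606.2525634765625, 23.218372344970703), (25.021669387817383, 117.58985900878906), 86.15997314453125) 60.10632463746728
hood ((686.2357177734375, 19.037599563598633), (43.086273193359375, 39.552772521972656), 86.32141876220703)
```

View pics/wrist2.png

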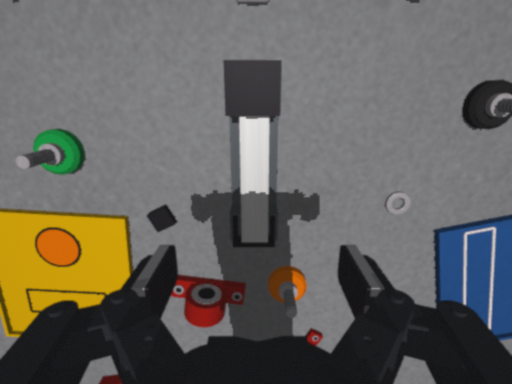

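```bash
python3 - <<'E'
from h import *
im,d,K,T=load('wrist','2'); W=cloud(d,K,T)
a=-0.066;R=np.array([[np.cos(a),np.sin(a)],[-np.sin(a),np.cos(a)]])
L=(W[...,:2]-[622,22.2])@R.T
for xs in(-84,-70,-50,-35,-15):
    print(xs,[ (yy,round(float(np.nanmedian(W[...,2][(abs(L[...,0]-xs)<4)&(abs(L[...,1]-yy)<2)])))) for yy in(-45,-35,-30,-25,-21,-17,-13,-8,0,8,13,17,21,25,30,35,45) if ((abs(L[...,0]-xs)<4)&(abs(L[...,1]-yy)<2)).sum()>2])
E
```

```text
-84 [(-45, 0), (-35, 0), (-30, 0), (-25, 34), (-21, 36), (-17, 48), (-13, 48), (-8, 49), (0, 49), (8, 49), (13, 49), (17, 48), (21, 48), (25, 35), (30, 0), (35, 0), (45, 0)]
-70 [(-45, 0), (-35, 0), (-30, 0), (-25, 18), (-21, 35), (-17, 43), (-13, 48), (-8, 60), (0, 60), (8, 60), (13, 59), (17, 35), (21, 43), (25, 35), (30, 0), (35, 0), (45, 0)]
-50 [(-45, 0), (-35, 0), (-30, 0), (-25, 1), (-21, 6), (-17, 6), (-13, 60), (-8, 60), (0, 60), (8, 60), (13, 60), (17, 6), (21, 6), (25, 6), (30, 0), (35, 0), (45, 0)]
-35 [(-45, 188), (-35, 0), (-30, 0), (-25, 1), (-21, 6), (-17, 6), (-13, 60), (-8, 60), (0, 60), (8, 60), (13, 60), (17, 6), (21, 6), (25, 5), (30, 0), (35, 0), (45, 1)]
-15 [(-45, 202), (-35, 0), (-30, 0), (-25, 1), (-21, 241), (-17, 241), (-13, 243), (-8, 242), (0, 243), (8, 243), (13, 241), (17, 240), (21, 6), (25, 6), (30, 0), (35, 241), (45, 204)]
```

```bash
python3 -m jog '[-15,-1.5,35,0,85, -15,-1.5,70,0,85, -15,-1.5,105,0,70, -15,-1.5,130,0,60, -15,-1.5,130,0,40, -15,-1.5,130,0,15, -15,-1.5,130,0,15, -15,-1.5,130,0,15, -15,-1.5,130,0,15, -15,-1.5,130,0,15]'
```

```text
clock: 3.17
eef_pos: [585.8, 26.0, 206.8]
tool_rot: [-3.142, -0.003, -0.064]
force: [-1.2, -1.3, 7.6]
width: 23.9
```

```bash
python3 -m jog '[0,0,-5,0,15, 0,0,-10,0,15, 0,0,-13,0,15, 0,0,-16,0,15, 0,0,-19,0,15, 0,0,-21,0,15, 0,0,-21,0,15]'; python3 - <<'E'
from h import *
snap('scene','3');snap('side','3')
a=cv2.imread('pics/scene3.png')[150:300,200:400];b=cv2.imread('pics/side3.png')[110:260,100:300]
cv2.imwrite('pics/c3.png',cv2.resize(np.hstack([a,b]),None,fx=2,fy=2,interpolation=cv2.INTER_CUBIC))
E
```

```text
clock: 3.75
eef_pos: [584.6, 26.5, 225.5]
tool_rot: [3.142, 0.001, -0.064]
force: [0.2, 0.4, -6.4]
width: 24.1
```

View pics/c3.png

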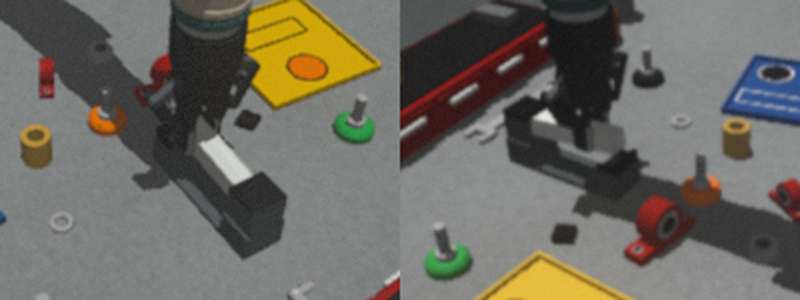

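```bash
python3 - <<'E'
from h import *
for n in('side','scene'):
    im,d,K,T=load(n,'3'); W=cloud(d,K,T)
    a=-0.066;R=np.array([[np.cos(a),np.sin(a)],[-np.sin(a),np.cos(a)]])
    L=(W[...,:2]-[622,22.2])@R.T
    for xs in range(-82,50,8):
        m=(abs(L[...,0]-xs)<4)&(abs(L[...,1])<9)&(W[...,2]<110)
        if m.sum()>3: print(n,xs,np.percentile(W[m][:,2],[10,50,90]).round(),m.sum())
E
```

```text
side -82 [ 1. 48. 59.] 25
side -74 [58. 67. 83.] 24
side -66 [35. 60. 82.] 29
side -58 [34. 79. 81.] 23
side -50 [79. 80. 81.] 14
side -42 [77. 79. 79.] 7
side -34 [ 5.  7. 78.] 10
side -26 [5. 6. 7.] 12
side -18 [5. 6. 7.] 13
side -10 [5. 6. 7.] 13
side -2 [4. 6. 7.] 14
side 6 [5. 6. 7.] 12
side 14 [3. 6. 8.] 13
side 22 [ 5.  7. 72.] 20
side 30 [ 6.  7. 71.] 22
side 38 [ 6. 42. 71.] 28
side 46 [ 9. 27. 75.] 71
scene -82 [33. 36. 40.] 7
scene -74 [35. 35. 82.] 9
scene -58 [ 5. 12. 24.] 39
scene -50 [4. 6. 7.] 18
scene -42 [ 5.  6. 78.] 30
scene -34 [ 4.  6. 78.] 38
scene -26 [ 4. 75. 78.] 43
scene -18 [ 4. 74. 77.] 45
scene -10 [ 4. 62. 76.] 52
scene -2 [ 5. 73. 75.] 43
scene 6 [ 5.  8. 74.] 53
scene 14 [ 4. 71. 74.] 49
scene 22 [ 5. 71. 73.] 38
scene 30 [69. 71. 73.] 29
scene 38 [69. 70. 72.] 27
scene 46 [73. 75. 76.] 17
```

```bash
python3 -m jog '[-12,0,0,0,15, -26,0,0,0,15, -40,0,0,0,15, -55,0,0,0,15, -70,0,0,0,15, -76,0,-15,0,15, -80,0,-40,0,15, -86,10,-65,0,15, -94,40,-65,-2,15, -102,70,-65,-4,15, -110,100,-65,-6,15, -118,132,-65,-8,15, -126,164,-65,-10,15, -135,196,-65,-12.2,15, -144,228,-65,-12.2,15, -154,258,-65,-12.2,15, -162,282,-65,-12.2,15, -166.5,288.8,-65,-12.2,15, -166.5,288.8,-65,-12.2,15, -166.5,288.8,-65,-12.2,15]'; python3 - <<'E'
from h import *
snap('scene','4');snap('side','4');snap('wrist','4')
a=cv2.imread('pics/scene4.png')[150:350,50:250];b=cv2.imread('pics/side4.png')[60:260,200:400]
cv2.imwrite('pics/c4.png',cv2.resize(np.hstack([a,b]),None,fx=2,fy=2,interpolation=cv2.INTER_CUBIC))
E
```

```text
clock: 5.52
eef_pos: [400.6, -251.1, 291.1]
tool_rot: [3.141, -0.001, 0.148]
force: [-0.3, 0.5, -0.9]
width: 24.3
```

View pics/c4.png

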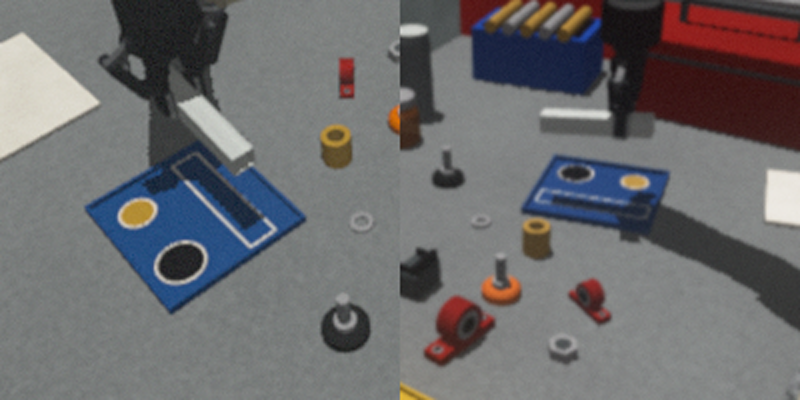

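View pics/wrist4.png

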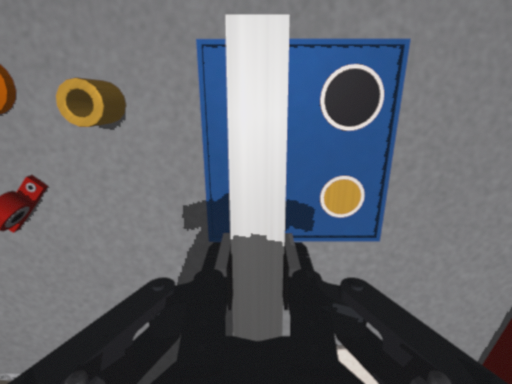

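```bash
cat > marks.py <<'E'
from h import *
import sys
def blue(n,t):
    im,d,K,T=load(n,t); hsv=cv2.cvtColor(im,cv2.COLOR_BGR2HSV); W=cloud(d,K,T)
    reg=(W[...,0]>350)&(W[...,0]<535)&(W[...,1]>-360)&(W[...,1]<-200)&(W[...,2]<8)&(W[...,2]>0)
    l,s,ids=big(reg&(hsv[...,1]<110)&(hsv[...,2]>90))
    out={}
    for i in ids:
        if s[i,4]<40: continue
        c,_=cv2.findContours((l==i).astype(np.uint8),cv2.RETR_EXTERNAL,cv2.CHAIN_APPROX_NONE)
        p=np.array([ray(u,v,K,T,4)[:2] for u,v in c[0][:,0].astype(float)],np.float32)
        (c,r)=cv2.minEnclosingCircle(p)
        if 18<r<33: print(n,t,'disc',np.round(c,1),round(r,1))
        elif r>70: print(n,t,'outl',cv2.minAreaRect(p))
if __name__=='__main__':
    for a in sys.argv[1:]: blue(*a.split(','))
E
python3 marks.py wrist,4 scene,4 side,0
python3 - <<'E'
from h import *
for n in('wrist','scene','side'):
    im,d,K,T=load(n,'4'); W=cloud(d,K,T); z=W[...,2]; hsv=cv2.cvtColor(im,cv2.COLOR_BGR2HSV)
    m=(z>85)&(z<180)&(W[...,0]>330)&(W[...,0]<560)&(abs(W[...,1]+245)<40)&(hsv[...,1]<60)&(hsv[...,2]>110)
    l,s,ids=big(m)
    for i in ids:
        if s[i,4]>60:
            w=W[l==i]; A=np.c_[w[:,:2],np.ones(len(w))]; 
            print(n,s[i],cv2.minAreaRect(w[:,:2].astype(np.float32)),w[:,0].min(),w[:,0].max(),'z',np.percentile(z[l==i],[1,50,99]))
E
```

```text
wrist 4 outl ((433.7284240722656, -218.35809326171875), (169.05947875976562, 1.4025993347167969), 8.153610229492188)
wrist 4 disc [ 492.7 -319.1] 28.1
wrist 4 disc [ 414.9 -275.9] 19.0
wrist 4 disc [ 403.5 -332.6] 22.2
scene 4 disc [ 403.4 -329.7] 23.5
scene 4 disc [ 492.6 -316.1] 29.3
side 0 disc [ 490.9 -318.8] 31.3
side 0 disc [ 406.  -331.2] 28.0
side 0 outl ((435.9796142578125, -245.2166748046875), (166.08367919921875, 42.911773681640625), 8.732361793518066)
wrist [  226    14    64   233 13117] ((461.8887939453125, -240.08074951171875), (101.23226165771484, 29.75247573852539), 10.028420448303223) 409.46587458287456 514.0821498423098 z [133.41139721 137.68319607 142.64985106]
scene [139 197  38  34 477] ((460.0614318847656, -241.70050048828125), (107.54129028320312, 32.013587951660156), 3.9904518127441406) 405.3072375213138 514.2167010779139 z [132.22654999 137.54157134 143.04167569]
side [270 114  36   6 179] ((464.8336181640625, -242.13844299316406), (93.69337463378906, 30.258739471435547), 9.609249114990234) 417.7381154659971 511.4945619381266 z [131.86449664 137.70014823 142.70513096]
```

```bash
python3 -m jog '[0,0,35,0,15, 0,0,70,0,15, 0,0,92,0,15, 0,0,100,0,15, 0,0,104,0,15, 0,0,107,0,15, 0,0,110,0,15, 0,0,113,0,15, 0,0,115,0,15, 0,0,115,0,15]'
```

```text
clock: 6.5
eef_pos: [400.5, -249.7, 177.5]
tool_rot: [3.141, 0.001, 0.152]
force: [-5.9, 3.1, 23.7]
width: 23.8
```

```bash
python3 -m jog '[0,0,-1,0,35, 0,0,-1,0,45, 0,0,-1,0,45, 0,0,-3,0,45, 0,0,-30,0,45, 0,0,-70,0,60, 0,0,-110,0,85, 0,0,-150,0,85,0,0,-150,0,85]'; python3 - <<'E'
from h import *
snap('scene','5');snap('wrist','5')
a=cv2.imread('pics/scene5.png')[180:330,50:250]
cv2.imwrite('pics/c5.png',np.hstack([cv2.resize(a,(512,384),interpolation=cv2.INTER_CUBIC)]))
for n in('wrist','scene'):
    im,d,K,T=load(n,'5'); W=cloud(d,K,T); z=W[...,2]; hsv=cv2.cvtColor(im,cv2.COLOR_BGR2HSV)
    m=(z>22)&(z<40)&(W[...,0]>330)&(W[...,0]<560)&(abs(W[...,1]+245)<40)
    l,s,ids=big(m)
    for i in ids:
        if s[i,4]>60:
            w=W[l==i]; print(n,s[i],cv2.minAreaRect(w[:,:2].astype(np.float32)),np.median(w[:,2]))
E
python3 m1.py wrist,5; python3 marks.py wrist,5
```

```text
clock: 7.25
eef_pos: [402.7, -251.6, 331.8]
tool_rot: [3.135, -0.009, 0.149]
force: [0.4, -1.0, -0.1]
width: 85.1
wrist [ 239   64   29  157 4103] ((436.65057373046875, -245.14401245117188), (149.49221801757812, 24.99380874633789), 8.646722793579102) 29.14805800618035
scene [136 221  48  45 643] ((436.4674377441406, -244.75595092773438), (153.3302459716797, 26.18458366394043), 8.893795013427734) 28.54472659887142
wrist 5
orange stud 0  pad ring 971 ((455.68060302734375, -8.867401123046875), 22.915550231933594)
bush top 1010 39.597897405485895 ((457.7956237792969, -108.2085952758789), 18.06117057800293)
wrist 5 disc [ 527.  -230.6] 30.2
wrist 5 outl ((437.502197265625, -246.37564086914062), (160.17425537109375, 38.538482666015625), 8.517902374267578)
wrist 5 disc [ 492.7 -319.1] 28.2
wrist 5 disc [ 403.5 -332.5] 22.4
wrist 5 disc [ 354.2 -337.6] 20.9
```

View pics/wrist5.png

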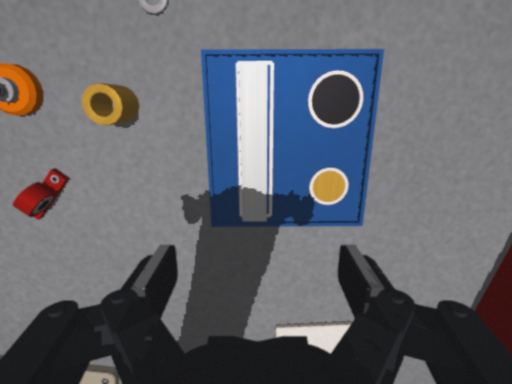

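View pics/c5.png

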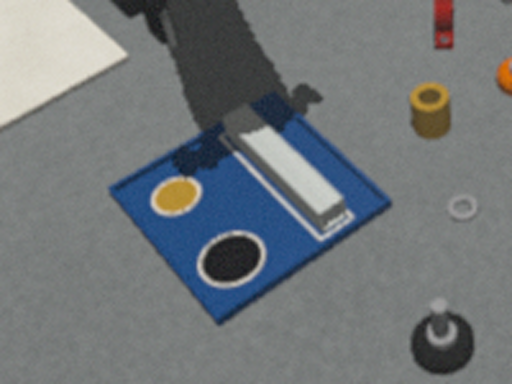

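```bash
python3 - <<'E'
from h import *
im=cv2.imread('pics/wrist5.png')[45:235,195:390]
cv2.imwrite('pics/c5b.png',cv2.resize(im,None,fx=3,fy=3,interpolation=cv2.INTER_CUBIC))
im,d,K,T=load('wrist','5')
c=np.array([436.2,-246.7]);a=np.radians(8.54);R=np.array([[np.cos(a),-np.sin(a)],[np.sin(a),np.cos(a)]])
for q in((-79,-16.5),(79,-16.5),(79,16.5),(-79,16.5)): print(q,proj([*(c+R@q),4],K,T).round(1),)
E
```

```text
(-79, -16.5) [269.9 215.2]
(79, -16.5) [271.9  62.7]
(79, 16.5) [237.4  62.8]
(-79, 16.5) [240.7 215.3]
```

View pics/c5b.png

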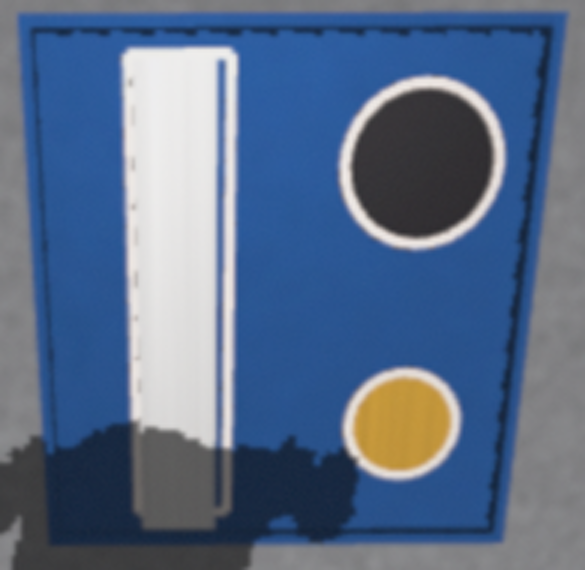

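```bash
python3 -m jog '[38,0,0,0,85, 76,1,0,0,85, 114,1,0,0,85, 152,2,0,0,85, 190,2,0,0,85, 228,3,20,0,85, 254,3,40,0,85, 254,3,40,0,85, 254,3,40,0,85]'; python3 - <<'E'
from h import *
im,d,K,T=snap('wrist','6');W=cloud(d,K,T);z=W[...,2]
r=np.hypot(W[...,0]-656,W[...,1]+217)<50
t=W[r&(z>51)&(z<60)];print('stud',len(t),np.median(t,0),cv2.minEnclosingCircle(t[:,:2].astype(np.float32)))
p=W[r&(z>5)&(z<17)];print('pad',cv2.minEnclosingCircle(p[:,:2].astype(np.float32)))
cv2.imwrite('pics/c6.png',im)
E
```

```text
clock: 8.1
eef_pos: [652.0, -214.7, 281.1]
tool_rot: [-3.138, 0.006, 0.152]
force: [-0.6, -1.0, -0.2]
width: 85.2
stud 219 [ 657.70958815 -217.58958966   55.03833612] ((657.0588989257812, -217.6375732421875), 6.218563556671143)
pad ((657.124755859375, -217.70814514160156), 24.12359046936035)
```

View pics/c6.png

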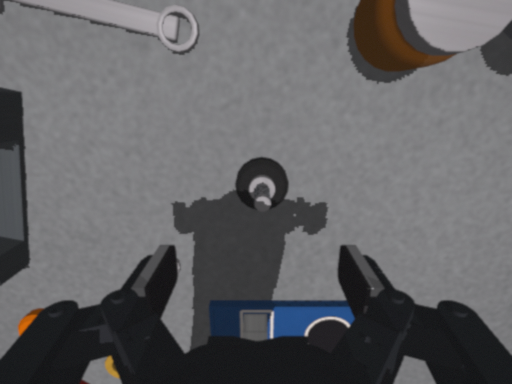

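```bash
python3 -m jog '[4,3,20,0,60, 4,3,20,0,50, 4,3,20,0,50]'
```

```text
clock: 8.4
eef_pos: [655.0, -219.6, 265.3]
tool_rot: [-3.141, 0.003, 0.148]
force: [-0.4, -0.3, 0.0]
width: 51.5
```

```bash
python3 -m jog '[2.3,-1.6,30,0,50, 2.3,-1.6,55,0,50, 2.3,-1.6,66,0,50, 2.3,-1.6,66,0,50]'
```

```text
clock: 8.73
eef_pos: [656.8, -217.2, 197.8]
tool_rot: [-3.14, 0.005, 0.149]
force: [-0.2, 0.8, -0.0]
width: 50.1
```

```bash
python3 -m jog '[0,0,0,0,20, 0,0,0,0,5, 0,0,0,0,5, 0,0,0,0,5, 0,0,0,0,5, 0,0,-20,0,5, 0,0,-50,0,5, -25,10,-60,0,5, -55,23,-60,0,5, -88,37,-60,0,5, -120,51,-60,0,5, -150,64,-60,0,5, -172,73,-60,0,5, -177,75,-60,0,5, -177,75,-60,0,5, -177,75,-60,0,5]'; python3 - <<'E'
from h import *
im,d,K,T=snap('wrist','7')
E
python3 marks.py wrist,7
```

```text
clock: 10.07
eef_pos: [495.3, -317.2, 260.2]
tool_rot: [3.141, -0.002, 0.149]
force: [0.8, 0.7, -1.3]
width: 10.2
wrist 7 disc [ 493.4 -318.6] 27.9
```

View pics/wrist7.png

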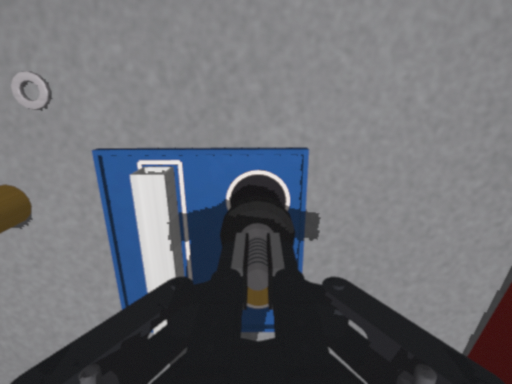

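```bash
python3 -m jog '[-2.7,1.1,20,0,5, -2.7,1.1,40,0,5, -2.7,1.1,50,0,5, -2.7,1.1,54,0,5, -2.7,1.1,57,0,5, -2.7,1.1,57,0,5]'
```

```text
clock: 10.62
eef_pos: [492.8, -316.9, 205.5]
tool_rot: [-3.141, 0.002, 0.151]
force: [-8.4, 4.5, 22.6]
width: 9.8
```

```bash
python3 -m jog '[0,0.5,-3,0,5, 0,1,-3,0,5, 0,1,-2,0,5, 0,1,-2,0,5]'; python3 - <<'E'
from h import *
im,d,K,T=snap('wrist','8'); snap('scene','8')
b=cv2.imread('pics/scene8.png')[200:330,60:230]
cv2.imwrite('pics/c8.png',np.hstack([cv2.resize(im,(400,300)),cv2.resize(b,(400,300),interpolation=cv2.INTER_CUBIC)]))
E
```

```text
clock: 10.95
eef_pos: [493.5, -319.5, 205.6]
tool_rot: [3.141, -0.002, 0.15]
force: [0.7, 0.2, 8.9]
width: 9.7
```

View pics/c8.png

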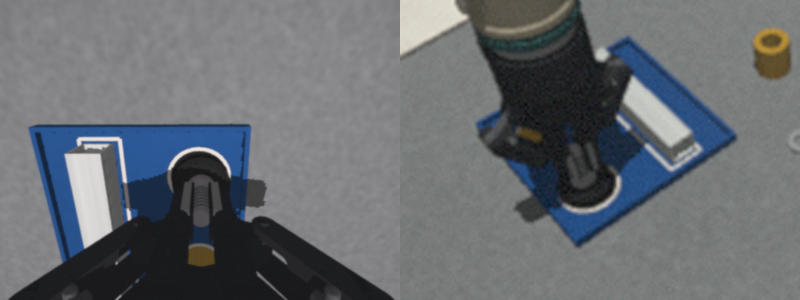

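```bash
python3 -m jog '[0,0,0,0,20, 0,0,0,0,40, 0,0,0,0,45, 0,0,-30,0,45, 0,0,-65,0,60, -20,-20,-100,0,85, -40,-45,-130,0,85, -45,-60,-130,0,85,-45,-60,-130,0,85]'; python3 - <<'E'
from h import *
im,d,K,T=snap('wrist','9'); W=cloud(d,K,T);z=W[...,2]
r=np.hypot(W[...,0]-493,W[...,1]+319)<50
t=W[r&(z>55)&(z<64)];print('stud',len(t),np.median(t,0))
p=W[r&(z>10)&(z<21)];print('pad',cv2.minEnclosingCircle(p[:,:2].astype(np.float32)))
E
python3 marks.py wrist,9; python3 m1.py wrist,9
```

```text
clock: 11.8
eef_pos: [437.2, -264.3, 336.6]
tool_rot: [3.141, 0.0, 0.152]
force: [-0.1, 0.4, -0.4]
width: 85.1
stud 163 [ 491.45302602 -320.43978407   59.23326635]
pad ((496.9576416015625, -322.48773193359375), 49.651912689208984)
wrist 9 outl ((436.7789306640625, -245.8759765625), (160.25582885742188, 37.85554122924805), 8.605021476745605)
wrist 9 disc [ 492.9 -318.8] 28.1
wrist 9 disc [ 403.6 -332.7] 22.3
wrist 9
orange stud 0  pad ring 817 ((456.00335693359375, -8.197236061096191), 22.957868576049805)
bush top 858 39.541161910707444 ((457.8023986816406, -108.26396942138672), 18.066646575927734)
```

View pics/wrist9.png

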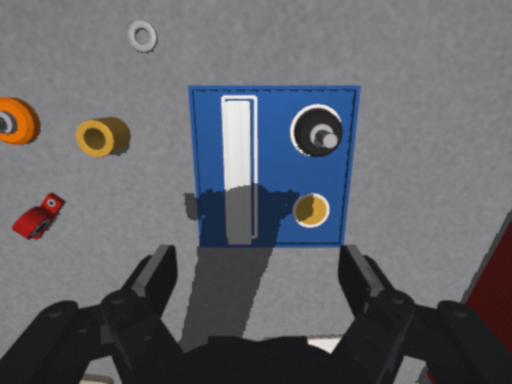

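```bash
python3 - <<'E'
from h import *
im,d,K,T=load('wrist','9'); W=cloud(d,K,T);z=W[...,2]
r=np.hypot(W[...,0]-492,W[...,1]+320)<30
t=W[r&(z>55)&(z<64)];print('stud',cv2.minEnclosingCircle(t[:,:2].astype(np.float32)))
p=W[r&(z>16)&(z<20)];print('pad',cv2.minEnclosingCircle(p[:,:2].astype(np.float32)))
p=W[r&(z>8)&(z<20)];print('pad',cv2.minEnclosingCircle(p[:,:2].astype(np.float32)))
cv2.imwrite('pics/c9.png',cv2.resize(im[80:250,180:370],None,fx=3,fy=3,interpolation=cv2.INTER_CUBIC))
E
```

```text
stud ((491.1523742675781, -320.7827453613281), 6.123562812805176)
pad ((491.40435791015625, -320.9434814453125), 23.272279739379883)
pad ((491.29437255859375, -320.83306884765625), 23.807554244995117)
```

View pics/c9.png

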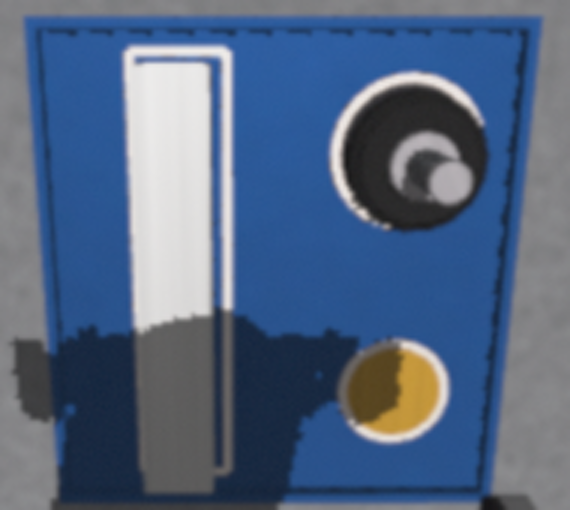

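```bash
python3 -m jog '[20,25,20,0,80, 45,64,45,0,60, 45,64,60,0,45, 45,64,60,0,45, 45,64,60,0,45]'
```

```text
clock: 12.27
eef_pos: [492.6, -324.2, 272.4]
tool_rot: [-3.139, 0.003, 0.148]
force: [0.3, 0.3, 1.0]
width: 44.8
```

```bash
python3 -m jog '[-0.8,-2.5,30,0,45, -0.8,-2.5,55,0,40, -0.8,-2.5,67,0,40, -0.8,-2.5,67,0,40, -0.8,-2.5,67,0,40]'
```

```text
clock: 12.68
eef_pos: [491.8, -321.1, 208.2]
tool_rot: [-3.141, 0.0, 0.15]
force: [-0.3, -0.7, 0.4]
width: 40.1
```

```bash
python3 -m jog '[0,0,5,0,30, 0,0,5,0,20, 0,0,5,0,5, 0,0,5,0,5, 0,0,5,0,5, 0,0,5,0,5]'
```

```text
clock: 13.18
eef_pos: [492.0, -321.7, 203.8]
tool_rot: [3.14, -0.001, 0.149]
force: [-0.9, 0.9, 6.0]
width: 10.1
```

```bash
python3 -m jog '[0,0,-4,0,5, 0,0,-6,0,5, 1.9,-1.9,-6,0,5, 1.9,-1.9,-6,0,5, 1.9,-1.9,-6,0,5]'; python3 -m jog '[0,0,3,0,5,0,0,5,0,5,0,0,5,0,5]'
```

```text
clock: 13.6
eef_pos: [493.4, -319.0, 208.6]
tool_rot: [-3.141, 0.0, 0.149]
force: [-0.0, -0.8, -1.2]
width: 9.8
clock: 13.85
eef_pos: [493.2, -319.2, 203.8]
tool_rot: [3.142, 0.0, 0.149]
force: [-0.8, 0.6, 3.6]
width: 10.3
```

```bash
python3 -m jog '[0,0,0,0,14, 0,0,0,0,25, 0,0,0,0,40, 0,0,-30,0,45, 0,0,-65,0,60, -20,-20,-100,0,85, -40,-55,-130,0,85, -50,-90,-130,0,85,-50,-90,-130,0,85]'; python3 - <<'E'
from h import *
im,d,K,T=snap('wrist','10'); W=cloud(d,K,T);z=W[...,2]
r=np.hypot(W[...,0]-492,W[...,1]+320)<30
t=W[r&(z>55)&(z<64)];print('stud',cv2.minEnclosingCircle(t[:,:2].astype(np.float32)))
p=W[r&(z>16)&(z<20)];print('pad',cv2.minEnclosingCircle(p[:,:2].astype(np.float32)))
cv2.imwrite('pics/c10.png',cv2.resize(im[60:260,150:400],None,fx=3,fy=3,interpolation=cv2.INTER_CUBIC))
E
python3 marks.py wrist,10; python3 m1.py wrist,10
```

```text
clock: 14.6
eef_pos: [427.5, -232.4, 335.5]
tool_rot: [-3.14, 0.002, 0.154]
force: [-0.2, 0.6, -0.2]
width: 84.9
stud ((492.4455871582031, -320.37896728515625), 6.312007904052734)
pad ((492.3683776855469, -320.27410888671875), 22.762937545776367)
wrist 10 outl ((435.83514404296875, -246.44342041015625), (162.84303283691406, 39.21709442138672), 8.875426292419434)
wrist 10 disc [ 492.9 -318.7] 28.1
wrist 10 disc [ 403.5 -332.7] 22.4
wrist 10
orange stud 184 [456.4  -9.6  54.5] pad ring 1021 ((456.0421447753906, -8.275015830993652), 23.335060119628906)
bush top 857 39.689170657247075 ((457.77203369140625, -108.27005767822266), 17.779361724853516)
```

View pics/c10.png

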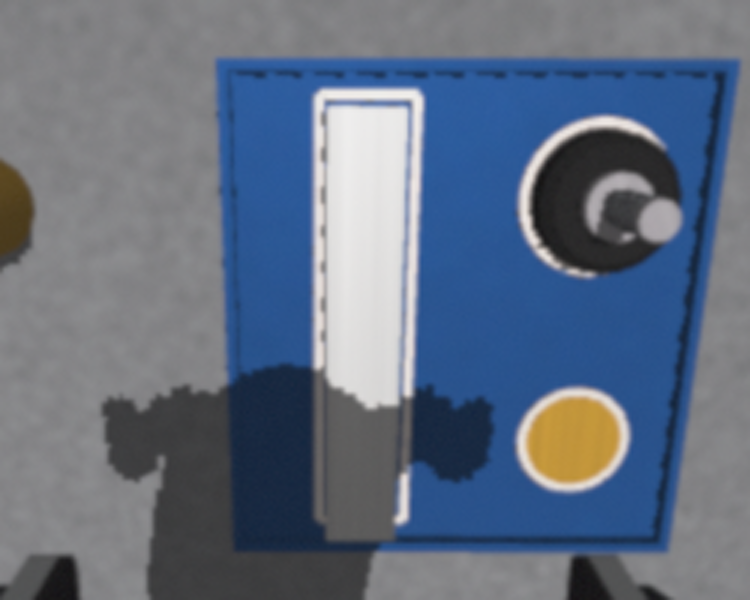

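```bash
python3 -m jog '[15,-35,0,0,80, 30,-70,20,0,75, 45,-105,60,0,70, 48.5,-118.5,95,0,70, 48.5,-118.5,105,0,70, 48.5,-118.5,105,0,70, 48.5,-118.5,105,0,70]'
```

```text
clock: 15.23
eef_pos: [461.0, -113.4, 227.8]
tool_rot: [-3.141, 0.002, 0.15]
force: [0.3, -0.2, 0.7]
width: 69.9
```

```bash
python3 -m jog '[-2.4,-5.6,0,0,70, -2.4,-5.6,25,0,70, -2.4,-5.6,44,0,70, -2.4,-5.6,44,0,70]'
```

```text
clock: 15.57
eef_pos: [457.1, -109.0, 183.9]
tool_rot: [3.141, 0.001, 0.147]
force: [-0.3, -0.2, 0.1]
width: 69.9
```

```bash
python3 -m jog '[0,0,0,0,45, 0,0,0,0,28, 0,0,0,0,28, 0,0,0,0,28, 0,0,0,0,28, 0,0,-25,0,28, 0,0,-60,0,28, -15,35,-65,0,28, -30,72,-65,0,28, -45,110,-65,0,28, -60,148,-65,0,28, -75,184,-65,0,28, -86,208,-65,0,28, -86,212,-65,0,28, -86,212,-65,0,28, -86,212,-65,0,28]'; python3 - <<'E'
from h import *
snap('wrist','11');snap('scene','11')
E
python3 marks.py wrist,11 scene,11
```

```text
clock: 16.9
eef_pos: [404.1, -330.1, 250.4]
tool_rot: [-3.141, -0.001, 0.149]
force: [0.6, 0.8, -0.9]
width: 34.3
wrist 11 disc [ 530.4 -233.2] 23.7
wrist 11 outl ((434.36065673828125, -242.6027374267578), (164.86798095703125, 45.68980407714844), 8.645598411560059)
wrist 11 disc [ 492.9 -318.7] 27.8
wrist 11 disc [ 404.5 -332.4] 21.7
scene 11 outl ((422.9335632324219, -223.37103271484375), (143.88320922851562, 3.433718681335449), 7.927664756774902)
scene 11 disc [ 404.1 -330.4] 23.0
scene 11 disc [ 493.2 -316.5] 28.7
```

View pics/wrist11.png

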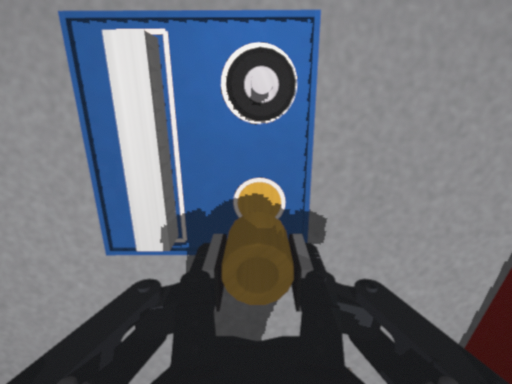

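```bash
python3 - <<'E'
from h import *
im,d,K,T=load('wrist','11'); W=cloud(d,K,T);z=W[...,2]
hsv=cv2.cvtColor(im,cv2.COLOR_BGR2HSV)
m=(z>80)&(z<130)&(np.hypot(W[...,0]-404,W[...,1]+331)<40)&(cv2.inRange(hsv,(12,80,20),(26,255,255))>0)
w=W[m];print(len(w),np.percentile(z[m],[1,10,50,90,99]))
t=w[w[:,2]>np.percentile(w[:,2],97)-2.5]; print(cv2.minEnclosingCircle(t[:,:2].astype(np.float32)),cv2.minAreaRect(t[:,:2].astype(np.float32)))
E
```

```text
4711 [ 80.67606738  86.02587883 102.53236876 104.21212789 105.02722311]
((403.8822326660156, -330.52716064453125), 18.165727615356445) ((404.0968017578125, -330.75823974609375), (35.21406173706055, 34.857032775878906), 7.147462844848633)
```

```bash
python3 -m jog '[-0.5,1.5,20,0,28, -0.5,1.5,40,0,28, -0.5,1.5,52,0,28, -0.5,1.5,56,0,28, -0.5,1.5,58,0,28, -0.5,1.5,58,0,28]'
```

```text
clock: 17.5
eef_pos: [404.4, -331.1, 191.9]
tool_rot: [-3.141, -0.0, 0.151]
force: [0.2, 0.3, -2.0]
width: 34.8
```

```bash
python3 -m jog '[-0.5,0.8,1,0,28, -0.5,0.8,2,0,28, -0.5,0.8,3,0,28]'
```

```text
clock: 17.75
eef_pos: [403.8, -333.1, 190.5]
tool_rot: [3.14, -0.001, 0.149]
force: [-3.3, 3.3, 23.2]
width: 34.5
```

```bash
python3 -m jog '[0,0,-1,0,45, 0,0,-1,0,52, 0,0,-1,0,52, 0,0,-30,0,52, 0,0,-65,0,60, 0,-20,-100,0,85, 0,-50,-130,0,85, 0,-85,-140,0,85,0,-85,-140,0,85]'; python3 - <<'E'
from h import *
im,d,K,T=snap('wrist','12'); W=cloud(d,K,T);z=W[...,2]
r=np.hypot(W[...,0]-404,W[...,1]+332)<30
p=W[r&(z>41)&(z<47)];print('bush',len(p),np.median(p[:,2]),cv2.minEnclosingCircle(p[:,:2].astype(np.float32)))
for n in('scene','side','wrist'):
    im,d,K,T=load(n,'0' if n!='wrist' else '2'); hsv=cv2.cvtColor(im,cv2.COLOR_BGR2HSV); W=cloud(d,K,T)
    reg=(W[...,0]>385)&(W[...,0]<577)&(W[...,1]>182)&(W[...,1]<363)&(W[...,2]<14)&(W[...,2]>-2)
    c,_=cv2.findContours(((hsv[...,2]<95)&reg).astype(np.uint8),cv2.RETR_EXTERNAL,cv2.CHAIN_APPROX_NONE)
    for k in c:
        if len(k)<20: continue
        p=np.array([ray(u,v,K,T,4)[:2] for u,v in k[:,0].astype(float)],np.float32); R=cv2.minAreaRect(p)
        print(n,'dark',R)
    c,_=cv2.findContours(((cv2.inRange(hsv,(3,150,60),(16,255,255))>0)&reg).astype(np.uint8),cv2.RETR_EXTERNAL,cv2.CHAIN_APPROX_NONE)
    k=max(c,key=len); p=np.array([ray(u,v,K,T,4)[:2] for u,v in k[:,0].astype(float)],np.float32); print(n,'orange',cv2.minEnclosingCircle(p))
    c,_=cv2.findContours(((cv2.inRange(hsv,(3,120,60),(34,255,255))>0)&reg).astype(np.uint8),cv2.RETR_EXTERNAL,cv2.CHAIN_APPROX_NONE)
    k=max(c,key=len); p=np.array([ray(u,v,K,T,9)[:2] for u,v in k[:,0].astype(float)],np.float32); print(n,'tray',cv2.minAreaRect(p))
print(__import__('cell').read_state()['qpos'])
E
```

```text
clock: 18.5
eef_pos: [390.7, -243.4, 331.6]
tool_rot: [3.141, -0.003, 0.156]
force: [0.3, 0.7, 0.6]
width: 85.2
bush 738 44.0722396806311 ((403.5496520996094, -334.124755859375), 17.87641716003418)
scene dark ((476.58642578125, 185.9957275390625), (2.3127214908599854, 45.57763671875), 83.31562805175781)
scene dark ((416.04290771484375, 194.2764434814453), (4.724469184875488, 60.294151306152344), 83.23287963867188)
scene orange ((525.5926513671875, 266.5828552246094), 24.65198516845703)
scene tray ((483.10205078125, 270.3023681640625), (174.14328002929688, 186.53321838378906), 83.31562042236328)
side dark ((391.60076904296875, 305.4898986816406), (120.30340576171875, 5.494440078735352), 82.12850952148438)
side orange ((524.7216796875, 264.7849426269531), 25.476991653442383)
side tray ((477.9228515625, 272.4784240722656), (173.2401123046875, 185.81654357910156), 82.6234359741211)
wrist dark ((451.6610412597656, 319.9481506347656), (11.150727272033691, 35.99129867553711), 89.13438415527344)
wrist dark ((438.78314208984375, 360.1168518066406), (6.692821502685547, 70.24536895751953), 84.92985534667969)
wrist dark ((490.86602783203125, 182.85317993164062), (3.6471779346466064, 14.386630058288574), 78.24642944335938)
wrist dark ((530.8067626953125, 258.41192626953125), (52.24924850463867, 35.529869079589844), 41.5259895324707)
wrist orange ((525.733642578125, 265.0924987792969), 25.563087463378906)
wrist tray ((481.823974609375, 268.80096435546875), (173.5344696044922, 184.58944702148438), 82.47618865966797)
[ 0.88288089  0.5287454  -0.54296243  2.09370953  0.45692715  0.63255369
 -1.39117961]
```

View pics/wrist12.png

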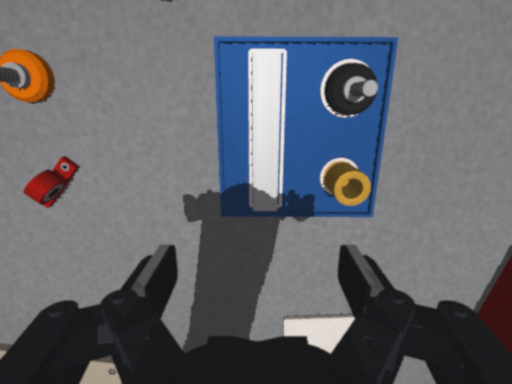

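```bash
python3 -m jog '[10,-30,0,-7,85, 22,-60,0,-14,85, 34,-92,0,-21,85, 45,-124,0,-28,85, 56,-156,0,-35,85, 67,-188,0,-42,85, 78,-220,0,-49,85, 90,-252,0,-56,85, 102,-284,0,-63,85, 114.5,-316,0,-69,85, 114.5,-321,0,-69,85, 114.5,-321,0,-69,85, 114.5,-321,0,-69,85]'; python3 - <<'E'
from h import *
im,d,K,T=snap('wrist','13'); 
E
python3 m1.py wrist,13
```

```text
clock: 19.63
eef_pos: [456.4, 84.5, 328.0]
tool_rot: [-3.14, 0.002, 1.352]
force: [0.1, -0.6, 0.1]
width: 85.1
wrist 13
orange stud 136 [455.6  -4.8  55.2] pad ring 768 ((458.0601806640625, 12.472311019897461), 40.06186294555664)
green stud 0  pad ring 25 ((632.0585327148438, 208.347900390625), 7.975430965423584)
bear top 963 55.63167949961564 ((454.9697265625, 92.71949005126953), (34.53975296020508, 25.452241897583008), 78.0847396850586)
bear base 865 ((455.0969543457031, 91.95663452148438), (89.77979278564453, 25.522117614746094), 78.02735137939453)
bear all 2315 ((455.5097351074219, 91.8772964477539), (89.8742446899414, 26.84372329711914), 77.71770477294922)
```

View pics/wrist13.png

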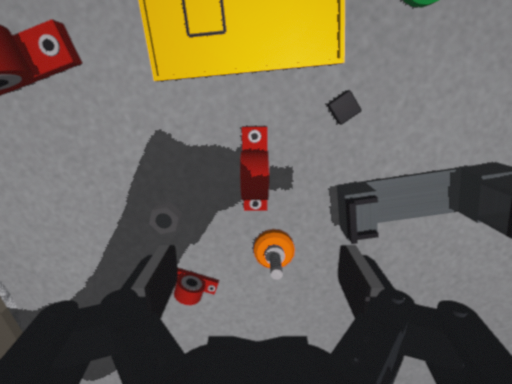

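```bash
python3 -m jog '[7,-2.7,30,-0.4,75, 7,-2.7,60,-0.4,65, 7,-2.7,70,-0.4,60, 7,-2.7,70,-0.4,60, 7,-2.7,70,-0.4,60]'
```

```text
clock: 20.1
eef_pos: [455.2, 91.5, 258.4]
tool_rot: [-3.14, 0.002, 1.358]
force: [0.5, 1.0, -0.9]
width: 60.0
```

```bash
python3 -m jog '[0.5,0,30,0,60, 0.5,0,58,0,60, 0.5,0,71,0,60, 0.5,0,71,0,60, 0.5,0,71,0,40, 0.5,0,71,0,18, 0.5,0,71,0,18, 0.5,0,71,0,18, 0.5,0,71,0,18, 0.5,0,71,0,18]'
```

```text
clock: 20.93
eef_pos: [455.9, 93.4, 189.2]
tool_rot: [3.139, -0.001, 1.36]
force: [-0.7, -0.5, 7.6]
width: 25.5
```

```bash
python3 -m jog '[0,0,-10,0,18, 0,0,-40,0,18, 0,0,-70,0,18, 30,-8,-80,-1,18, 62,-17,-80,-2,18, 94,-26,-80,-3,18, 126,-35,-80,-4,18, 152,-42,-80,-4.9,18, 170,-46,-80,-4.9,18, 175,-47,-80,-4.9,18, 175,-47,-80,-4.9,18, 175,-47,-80,-4.9,18]'; python3 - <<'E'
from h import *
snap('wrist','14');snap('scene','14');snap('side','14')
E
```

```text
clock: 21.93
eef_pos: [446.0, 273.1, 267.7]
tool_rot: [3.142, 0.002, 1.445]
force: [-0.6, -1.3, -2.9]
width: 25.7
```

View pics/wrist14.png

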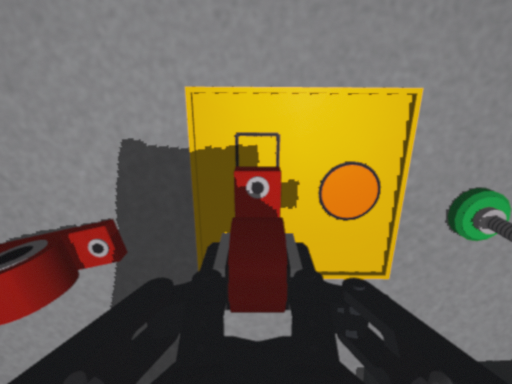

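View pics/scene14.png

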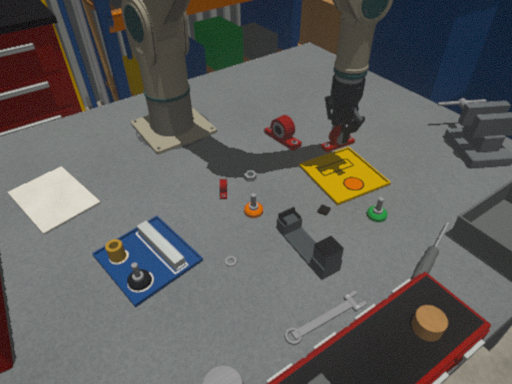

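```bash
cat > ymarks.py <<'E'
from h import *
import sys
def go(n,t):
    im,d,K,T=load(n,t); hsv=cv2.cvtColor(im,cv2.COLOR_BGR2HSV); W=cloud(d,K,T)
    reg=(W[...,0]>385)&(W[...,0]<577)&(W[...,1]>182)&(W[...,1]<363)&(W[...,2]<9)&(W[...,2]>-1)
    g=im[...,2]; bh=cv2.morphologyEx(g,cv2.MORPH_BLACKHAT,np.ones((9,9)))
    m=(bh>25)&reg
    l,s,ids=big(m)
    for i in ids:
        if s[i,4]<25: continue
        c,_=cv2.findContours((l==i).astype(np.uint8),cv2.RETR_EXTERNAL,cv2.CHAIN_APPROX_NONE)
        p=np.array([ray(u,v,K,T,4)[:2] for u,v in max(c,key=len)[:,0].astype(float)],np.float32)
        print(n,t,s[i].tolist(),'rect',cv2.minAreaRect(p),'circ',cv2.minEnclosingCircle(p))
for a in sys.argv[1:]: go(*a.split(','))
E
python3 ymarks.py scene,0 side,0 wrist,1 wrist,14
python3 - <<'E'
from h import *
im,d,K,T=load('wrist','14'); W=cloud(d,K,T);z=W[...,2]; hsv=cv2.cvtColor(im,cv2.COLOR_BGR2HSV)
reg=np.hypot(W[...,0]-446,W[...,1]-273)<60
red=(cv2.inRange(hsv,(0,100,20),(6,255,255))>0)|(cv2.inRange(hsv,(174,100,20),(180,255,255))>0)
w=W[reg&red&(z>60)]; print(np.percentile(w[:,2],[1,20,50,99]),cv2.minAreaRect(w[:,:2].astype(np.float32)))
w=w[w[:,2]<98]; print('base part',cv2.minAreaRect(w[:,:2].astype(np.float32)),np.median(w[:,2]),w[:,:2].min(0),w[:,:2].max(0))
E
```

```text
scene 0 [351, 151, 20, 17, 26] rect ((460.6858825683594, 359.1236572265625), (4.086287498474121, 84.2734146118164), 82.15978240966797) circ ((460.68817138671875, 359.1399841308594), 42.13836669921875)
scene 0 [317, 158, 37, 19, 171] rect ((445.45697021484375, 277.21453857421875), (105.17085266113281, 42.23418426513672), 82.3902587890625) circ ((444.3138427734375, 277.36724853515625), 54.68783187866211)
scene 0 [342, 176, 23, 15, 108] rect ((524.9832153320312, 266.2079162597656), (55.13344192504883, 57.735443115234375), 25.884071350097656) circ ((524.5045166015625, 266.4465026855469), 29.837114334106445)
side 0 [108, 239, 61, 47, 151] rect ((566.8832397460938, 259.0703125), (155.85113525390625, 6.447317123413086), 82.50882720947266) circ ((565.9720458984375, 259.19012451171875), 77.92666625976562)
side 0 [178, 242, 54, 29, 99] rect ((460.3624572753906, 189.9093780517578), (4.183907508850098, 143.0399932861328), 82.58454895019531) circ ((460.2882385253906, 189.33950805664062), 71.52046203613281)
side 0 [140, 259, 30, 22, 197] rect ((524.6199340820312, 265.0328063964844), (56.0590248107
[... 2390 characters left out ...]
87109375, 264.1844482421875), (54.233219146728516, 54.687294006347656), 82.71248626708984) circ ((525.2293090820312, 264.260009765625), 27.952062606811523)
wrist 14 [322, 271, 35, 4, 108] rect ((513.9486083984375, 182.4657440185547), (3.3851022720336914, 32.95008850097656), 82.6843032836914) circ ((513.8051147460938, 181.34796142578125), 16.484848022460938)
[ 87.00543159  90.95903822 125.35562874 133.24489765] ((447.1917419433594, 285.7870788574219), (60.82390594482422, 27.313554763793945), 82.61702728271484)
base part ((449.6116943359375, 302.2275695800781), (27.540443420410156, 24.925893783569336), 83.61196899414062) 90.46221458279174 [436.00456945 287.2631377 ] [462.72261181 317.1104184 ]
```

```bash
python3 -m jog '[3.7,-0.3,25,0,18, 3.7,-0.3,50,0,18, 3.7,-0.3,64,0,18, 3.7,-0.3,69,0,18, 3.7,-0.3,71,0,18, 3.7,-0.3,71,0,18]'
```

```text
clock: 22.58
eef_pos: [446.4, 277.7, 196.8]
tool_rot: [-3.142, 0.0, 1.445]
force: [-0.0, -0.8, -3.1]
width: 25.5
```

```bash
python3 -m jog '[-0.8,0,2,0,18, -0.8,0,3.5,0,18, -0.8,0,4.5,0,18,-0.8,0,4.5,0,18]'
```

```text
clock: 22.92
eef_pos: [446.3, 277.3, 193.3]
tool_rot: [3.14, -0.0, 1.445]
force: [-0.6, -1.8, 3.3]
width: 25.3
```

```bash
python3 -m jog '[0,0,0,0,32, 0,0,0,0,42, 0,0,0,0,45, 0,0,-30,0,45, 0,0,-65,0,50, -10,0,-100,0,85, -40,0,-130,0,85, -70,0,-140,0,85,-70,0,-140,0,85,-70,0,-140,0,85]'; python3 - <<'E'
from h import *
im,d,K,T=snap('wrist','15'); W=cloud(d,K,T);z=W[...,2]; hsv=cv2.cvtColor(im,cv2.COLOR_BGR2HSV)
reg=np.hypot(W[...,0]-446,W[...,1]-275)<60
red=(cv2.inRange(hsv,(0,100,20),(6,255,255))>0)|(cv2.inRange(hsv,(174,100,20),(180,255,255))>0)
w=W[reg&(z>9)&(z<62)];print('all',cv2.minAreaRect(w[:,:2].astype(np.float32)),w[:,2].max())
w=W[reg&(z>13)&(z<18.5)];print('base',cv2.minAreaRect(w[:,:2].astype(np.float32)))
E
python3 ymarks.py wrist,15; python3 m1.py wrist,15
```

```text
clock: 23.75
eef_pos: [437.6, 206.0, 332.9]
tool_rot: [3.14, 0.001, 1.442]
force: [-0.1, -0.3, -0.0]
width: 84.9
all ((425.5995178222656, 278.1181945800781), (89.85418701171875, 68.3068618774414), 82.5709228515625) 60.13277734525809
base ((446.5075378417969, 275.3918151855469), (89.85371398925781, 25.556583404541016), 82.56889343261719)
wrist 15 [200, 14, 190, 169, 1235] rect ((481.73516845703125, 272.33184814453125), (161.42759704589844, 176.479248046875), 82.4358139038086) circ ((481.83154296875, 271.71600341796875), 118.72692108154297)
wrist 15 [234, 53, 42, 105, 875] rect ((444.0445861816406, 274.8349914550781), (101.14207458496094, 40.59485626220703), 82.13684844970703) circ ((445.7521057128906, 275.06817626953125), 52.763023376464844)
wrist 15 [308, 79, 55, 57, 659] rect ((525.2305908203125, 264.444580078125), (54.785804748535156, 54.66915512084961), 89.31344604492188) circ ((525.2063598632812, 264.39727783203125), 27.889368057250977)
wrist 15 [207, 126, 6, 17, 31] rect ((394.39556884765625, 254.7243194580078), (16.512596130371094, 5.242442607879639), 79.33242797851562) circ ((
[... 165 characters left out ...]
32484436035), 82.8150405883789) circ ((445.00640869140625, 214.3831787109375), 4.184823513031006)
wrist 15 [261, 172, 5, 7, 34] rect ((444.2845458984375, 203.74462890625), (6.808305263519287, 4.387178897857666), 82.81558227539062) circ ((444.2991638183594, 203.72482299804688), 4.025575160980225)
wrist 15 [291, 180, 54, 6, 113] rect ((502.8780212402344, 187.4240264892578), (5.76187801361084, 58.78683853149414), 82.5232925415039) circ ((502.953369140625, 187.998291015625), 29.48349952697754)
wrist 15
orange stud 0  pad ring 444 ((455.3467102050781, -3.477834463119507), 22.9840145111084)
green stud 214 [637.  229.4  55. ] pad ring 1040 ((637.4487915039062, 229.16604614257812), 23.6735897064209)
```

View pics/wrist15.png

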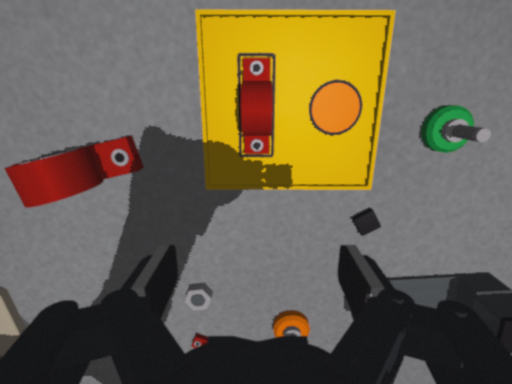

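```bash
python3 -m jog '[-35,8,0,0,85, -70,16,0,0,85, -105,24,10,0,85, -140,32,20,0,85, -175,39,35,0,75, -202,44,50,0,60, -206,45,50,0,60, -206,45,50,0,60, -206,45,50,0,60]'; python3 - <<'E'
from h import *
im,d,K,T=snap('wrist','16');W=cloud(d,K,T);z=W[...,2]
r=np.hypot(W[...,0]-456,W[...,1]+6)<30
t=W[r&(z>51)&(z<60)];print('stud',len(t),cv2.minEnclosingCircle(t[:,:2].astype(np.float32)))
p=W[r&(z>11)&(z<17)];print('pad',cv2.minEnclosingCircle(p[:,:2].astype(np.float32)))
E
```

```text
clock: 24.55
eef_pos: [456.7, -0.6, 282.0]
tool_rot: [-3.141, -0.002, 1.447]
force: [0.0, 0.5, 1.0]
width: 59.7
stud 212 ((455.5791931152344, -6.128790378570557), 6.285606384277344)
pad ((455.6401672363281, -5.818333625793457), 23.671968460083008)
```

View pics/wrist16.png

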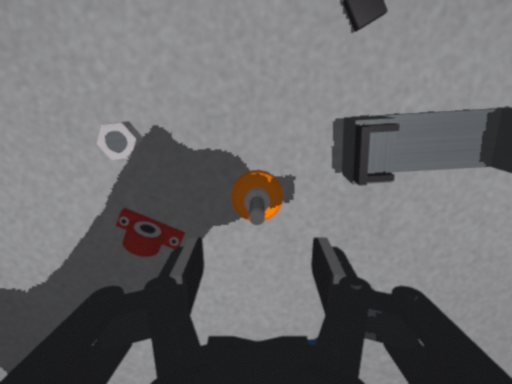

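```bash
python3 -m jog '[-5.5,-0.4,15,0,50, -5.5,-0.4,15,0,50, -5.5,-0.4,15,0,50]'
```

```text
clock: 24.85
eef_pos: [455.1, -6.1, 267.4]
tool_rot: [-3.141, -0.001, 1.448]
force: [0.3, 0.4, -0.7]
width: 50.0
```

```bash
python3 -m jog '[0,0,30,0,50, 0,0,58,0,50, 0,0,70,0,50, 0,0,70,0,50, 0,0,70,0,50]'; python3 -m jog '[0,0,0,0,20, 0,0,0,0,5, 0,0,0,0,5, 0,0,0,0,5, 0,0,0,0,5, 0,0,-20,0,5, 0,0,-55,0,5, 25,3,-65,0,5, 58,7,-65,0,5, 92,12,-65,0,5, 126,16,-65,0,5, 160,20,-65,0,5, 194,25,-65,0,5, 228,30,-65,0,5, 258,34,-65,0,5, 275,36,-65,0,5, 275,36,-65,0,5, 275,36,-65,0,5]';  python3 - <<'E'
from h import *
im,d,K,T=snap('wrist','17');W=cloud(d,K,T);z=W[...,2]; hsv=cv2.cvtColor(im,cv2.COLOR_BGR2HSV)
m=(z>50)&(z<90)&(np.hypot(W[...,0]-525,W[...,1]-263)<50)&(cv2.inRange(hsv,(3,150,30),(17,255,255))>0)
w=W[m];print(len(w),np.percentile(w[:,2],[2,50,98]),cv2.minEnclosingCircle(w[:,:2].astype(np.float32)))
E
python3 ymarks.py wrist,17
```

```text
clock: 25.27
eef_pos: [455.4, -6.4, 197.6]
tool_rot: [3.142, -0.001, 1.448]
force: [0.1, -0.3, -0.5]
width: 50.0
clock: 26.77
eef_pos: [524.8, 261.6, 262.2]
tool_rot: [-3.141, -0.0, 1.447]
force: [-0.3, -0.8, -1.5]
width: 9.9
2386 [65.99418598 77.50047511 79.16978942] ((524.4713134765625, 264.30560302734375), 23.322998046875)
wrist 17 [81, 90, 26, 128, 490] rect ((396.9943542480469, 311.131103515625), (105.72914123535156, 13.621192932128906), 76.35823822021484) circ ((402.90899658203125, 309.6955871582031), 52.8696403503418)
wrist 17 [299, 92, 15, 178, 497] rect ((565.5985107421875, 261.8567810058594), (156.55703735351562, 5.691716194152832), 83.37683868408203) circ ((564.7127685546875, 261.97100830078125), 78.29168701171875)
wrist 17 [134, 131, 55, 114, 657] rect ((446.19024658203125, 275.3972473144531), (100.91824340820312, 37.54287338256836), 82.83670806884766) circ ((445.80157470703125, 275.4415283203125), 53.00749969482422)
wrist 17 [226, 161, 64, 43, 470] rect ((526.0897827148438, 273.47418212890625), (36.52919006347656, 53.830230712890625), 83.89998626708984) circ ((525.262451171875, 264.9842834472656), 27.23162841796875)
wrist 17 [201, 274, 10, 4, 29] rect ((466.1634521484375, 188.74281311035156), (8.632381439208984, 3.258443832397461), 1.1149309873580933) circ ((466.1726989746094, 188.27005004882812), 4.316838264465332)
```

View pics/wrist17.png

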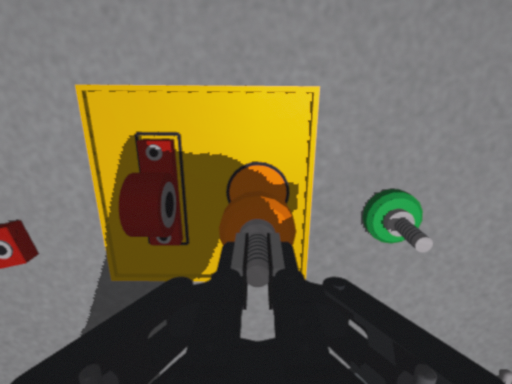

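```bash
python3 -m jog '[1.5,0.3,20,0,5, 1.5,0.3,40,0,5, 1.5,0.3,50,0,5, 1.5,0.3,55,0,5, 1.5,0.3,55,0,5]'; python3 - <<'E'
from h import *
im,d,K,T=snap('wrist','18');W=cloud(d,K,T);z=W[...,2]; hsv=cv2.cvtColor(im,cv2.COLOR_BGR2HSV)
m=(z>12)&(z<40)&(np.hypot(W[...,0]-525,W[...,1]-263)<50)&(cv2.inRange(hsv,(3,150,30),(17,255,255))>0)
w=W[m];print(len(w),np.percentile(w[:,2],[2,50,98]),cv2.minEnclosingCircle(w[:,:2].astype(np.float32)))
cv2.imwrite('pics/c18.png',im)
E
```

```text
clock: 27.23
eef_pos: [525.4, 260.9, 206.3]
tool_rot: [-3.14, 0.002, 1.445]
force: [0.6, 0.1, -0.5]
width: 10.5
2330 [13.62686799 21.62036217 23.22609975] ((524.989013671875, 263.40093994140625), 23.700090408325195)
```

View pics/c18.png

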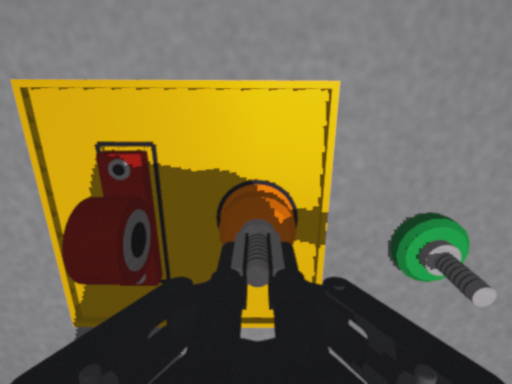

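```bash
python3 -m jog '[2,0.3,0,0,5, 2,0.3,2,0,5, 2,0.3,4,0,5, 2,0.3,4.5,0,5]'
```

```text
clock: 27.62
eef_pos: [526.3, 264.2, 202.9]
tool_rot: [3.141, -0.0, 1.446]
force: [-0.3, -0.6, -0.7]
width: 10.3
```

```bash
python3 -m jog '[-0.7,-0.4,0.5,0,5, -0.7,-0.4,1.5,0,5, -0.7,-0.4,2,0,5]'
```

```text
clock: 27.87
eef_pos: [525.6, 263.7, 202.2]
tool_rot: [3.14, 0.0, 1.446]
force: [-2.5, -3.4, 15.6]
width: 10.3
```

Seated. Release, rise and check everything.

```bash
python3 -m jog '[0,0,0,0,14, 0,0,0,0,25, 0,0,0,0,38, 0,0,-30,0,40, 0,0,-65,0,50, -10,0,-100,0,85, -40,0,-140,0,85, -70,0,-150,0,85,-70,0,-150,0,85,-70,0,-150,0,85]'; python3 - <<'E'
from h import *
im,d,K,T=snap('wrist','19');W=cloud(d,K,T);z=W[...,2]; snap('scene','19'); snap('side','19')
r=np.hypot(W[...,0]-525,W[...,1]-264)<30
t=W[r&(z>55)&(z<64)];print('stud',len(t),cv2.minEnclosingCircle(t[:,:2].astype(np.float32)))
p=W[r&(z>16)&(z<20)];print('pad',cv2.minEnclosingCircle(p[:,:2].astype(np.float32)))
r=np.hypot(W[...,0]-446,W[...,1]-275)<52
w=W[r&(z>13)&(z<18.5)];print('base',cv2.minAreaRect(w[:,:2].astype(np.float32)))
a=cv2.imread('pics/scene19.png')[130:310,80:400];b=cv2.imread('pics/wrist19.png')
cv2.imwrite('pics/c19.png',np.vstack([cv2.resize(a,(512,288),interpolation=cv2.INTER_CUBIC),b[:300]]))
E
python3 ymarks.py wrist,19 | grep -E "rect"; python3 marks.py scene,19
```

```text
clock: 28.7
eef_pos: [517.6, 191.7, 351.4]
tool_rot: [3.14, 0.001, 1.441]
force: [0.1, 1.2, -1.1]
width: 84.8
stud 149 ((526.153076171875, 264.4635009765625), 5.947246074676514)
pad ((526.299560546875, 265.0287780761719), 23.062564849853516)
base ((446.9076232910156, 275.4281921386719), (90.00615692138672, 26.761981964111328), 82.9537353515625)
wrist 19 [119, 15, 179, 160, 985] rect ((480.10015869140625, 272.24072265625), (160.9532470703125, 176.01222229003906), 82.56050109863281) circ ((480.55645751953125, 272.1811218261719), 118.54345703125)
wrist 19 [158, 51, 43, 100, 569] rect ((446.0760192871094, 274.8392639160156), (100.96515655517578, 37.61903381347656), 82.51797485351562) circ ((447.0851135253906, 274.9659118652344), 52.52529525756836)
wrist 19 [229, 76, 52, 54, 462] rect ((524.9759521484375, 264.34716796875), (54.20964431762695, 54.715087890625), 82.5306167602539) circ ((524.9036865234375, 264.4624328613281), 27.83218765258789)
wrist 19 [259, 167, 4, 8, 25] rect ((521.890869140625, 189.87905883789062), (8.337444305419922, 3.4708759784698486), 82.826904296875) circ ((521.8961791992188, 189.87838745117188), 4.207666397094727)
scene 19 outl ((436.64111328125, -244.7062530517578), (165.10736083984375, 38.98225784301758), 9.355549812316895)
scene 19 disc [ 404.9 -329.8] 22.5
scene 19 disc [ 493.2 -316.5] 28.7
```

View pics/c19.png

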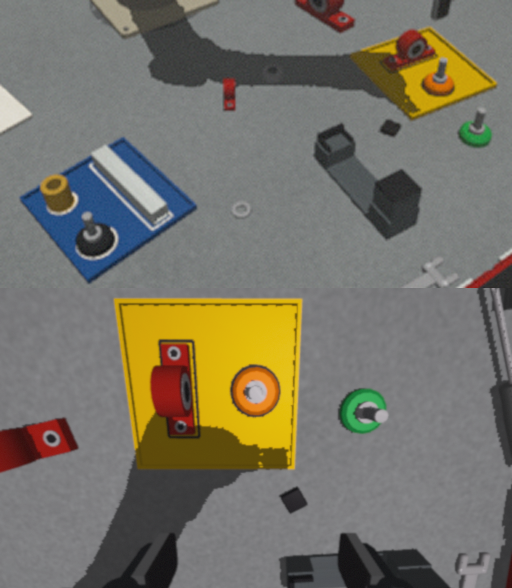

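```bash
python3 - <<'E'
from h import *
for n in('scene','side'):
    im,d,K,T=load(n,'19');W=cloud(d,K,T);z=W[...,2]
    for nm,c,a,b in(('bush',(403.5,-333),40.5,48),('blackpad',(492,-319.5),15.5,20.5),('stud',(492,-319.5),54,64),('opad',(525.5,264.5),15.5,20.5)):
        r=np.hypot(W[...,0]-c[0],W[...,1]-c[1])<30
        p=W[r&(z>a)&(z<b)]
        print(n,nm,len(p),cv2.minEnclosingCircle(p[:,:2].astype(np.float32)))
E
python3 marks.py side,19; python3 ymarks.py side,19
```

```text
scene bush 129 ((404.9527282714844, -333.22198486328125), 18.580036163330078)
scene blackpad 188 ((495.42913818359375, -320.3761291503906), 23.007112503051758)
scene stud 32 ((493.5948486328125, -320.3824462890625), 6.637107849121094)
scene opad 94 ((528.8219604492188, 262.2699279785156), 22.769447326660156)
side bush 55 ((404.2892150878906, -331.9396667480469), 18.799808502197266)
side blackpad 52 ((489.63897705078125, -317.99261474609375), 23.084369659423828)
side stud 12 ((492.6526794433594, -318.4195251464844), 7.021618843078613)
side opad 200 ((523.7439575195312, 265.3891296386719), 23.31686019897461)
side 19 disc [ 403.6 -328. ] 28.4
side 19 outl ((438.2720031738281, -244.60211181640625), (172.00218200683594, 50.07465744018555), 6.115931510925293)
side 19 [154, 238, 16, 12, 35] rect ((559.1176147460938, 199.92713928222656), (41.22929382324219, 6.269469261169434), 83.56777954101562) circ ((560.6512451171875, 199.75421142578125), 20.615253448486328)
side 19 [166, 241, 14, 9, 71] rect ((537.8414306640625, 192.4298553466797), (25.850975036621094, 23.178302764892578), 11.21611785888
[... 587 characters left out ...]
8701), 82.12842559814453) circ ((390.9371337890625, 300.5952453613281), 64.19567108154297)
side 19 [107, 289, 19, 13, 34] rect ((547.1782836914062, 348.730712890625), (2.9719860553741455, 50.017635345458984), 81.63601684570312) circ ((547.1475830078125, 348.5213623046875), 25.01642608642578)
side 19 [159, 295, 29, 15, 133] rect ((443.4054260253906, 315.1598205566406), (50.397212982177734, 29.40341567993164), 32.60084533691406) circ ((448.8877258300781, 306.3474426269531), 25.328227996826172)
side 19 [127, 302, 36, 26, 62] rect ((472.70782470703125, 358.4168701171875), (2.81014347076416, 90.61071014404297), 82.62447357177734) circ ((472.69415283203125, 358.31134033203125), 45.313865661621094)
```

```bash
python3 -m jog '[-38,0,0,0,85, -76,0,0,0,85, -114,0,0,0,85, -152,1,0,0,85, -190,2,0,0,85, -228,2,0,0,85, -266,3,0,0,85, -304,3,0,0,85, -342,4,0,0,85, -380,4,0,0,85, -418,5,0,0,85, -456,5,0,0,85, -494,6,0,0,85, -532,6,0,0,85, -565,7,0,0,85, -590,7,0,0,85, -596,7,0,0,85, -596,7,0,0,85, -596,7,0,0,85]'; python3 - <<'E'
from h import *
im,d,K,T=snap('wrist','20')
print(T[:3,3])
cv2.imwrite('pics/c20.png',cv2.resize(im[60:330,120:400],None,fx=2,fy=2,interpolation=cv2.INTER_CUBIC))
for t in('11','20'):
    im,d,K,T=load('wrist',t);W=cloud(d,K,T);z=W[...,2]
    for nm,c,a,b in(('bush',(403.5,-333),40.5,48),('blackpad',(492,-319.5),15.5,20.5),('stud',(492,-319.5),54,64)):
        r=np.hypot(W[...,0]-c[0],W[...,1]-c[1])<30
        p=W[r&(z>a)&(z<b)]
        if len(p):print(t,nm,len(p),cv2.minEnclosingCircle(p[:,:2].astype(np.float32)))
    m=(z>25)&(z<33)&(abs(W[...,0]-436)<90)&(abs(W[...,1]+245)<30)
    print(cv2.minAreaRect(W[m][:,:2].astype(np.float32)))
E
python3 marks.py wrist,11 wrist,20
```

```text
clock: 30.43
eef_pos: [450.5, -396.4, 350.0]
tool_rot: [-3.141, -0.003, 1.448]
force: [0.7, 0.6, 1.0]
width: 84.9
[ 460.24260491 -316.11373073  319.56029348]
11 blackpad 2700 ((492.3888854980469, -320.3913879394531), 23.366846084594727)
11 stud 432 ((492.1790771484375, -320.2481384277344), 6.073782444000244)
((436.2265625, -245.13282775878906), (150.15066528320312, 26.154512405395508), 8.592888832092285)
20 bush 776 ((403.7745361328125, -333.9902648925781), 17.806621551513672)
20 blackpad 1167 ((492.9769287109375, -319.9859313964844), 23.166637420654297)
20 stud 163 ((492.560546875, -320.18426513671875), 6.0154500007629395)
((436.4505310058594, -245.0891571044922), (150.1580047607422, 25.79437828063965), 8.690516471862793)
wrist 11 disc [ 530.4 -233.2] 23.7
wrist 11 outl ((434.36065673828125, -242.6027374267578), (164.86798095703125, 45.68980407714844), 8.645598411560059)
wrist 11 disc [ 492.9 -318.7] 27.8
wrist 11 disc [ 404.5 -332.4] 21.7
wrist 20 outl ((435.33251953125, -245.12701416015625), (165.00686645507812, 41.12390899658203), 8.674636840820312)
wrist 20 disc [ 493.  -319.1] 28.1
wrist 20 disc [ 400.2 -333.4] 26.0
```

View pics/c20.png

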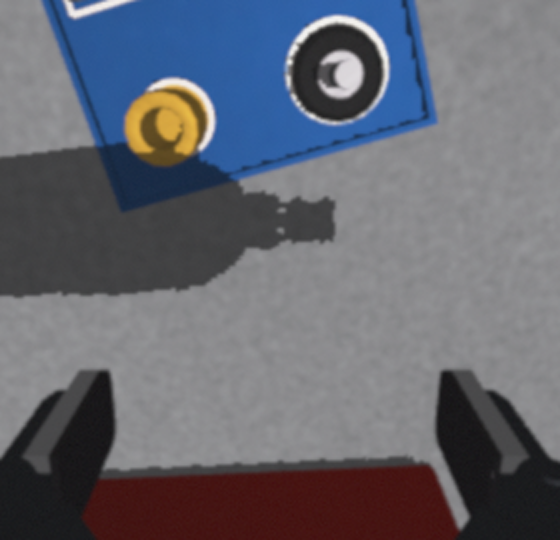

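```bash
python3 -c "
from cell import *
s=read_state();print(s['clock'],s['force'],s['width']);print(finish_job())"
```

```text
30.4833 [ 0.68102629  0.86972251 -0.77929531] 85.09805673289316
the job is handed in; nothing more can be done
None
```

Both kits are made up and the job was handed in at 30.5 s, with the gripper open and clear of everything. The parts went in in the order you listed: tube, black foot, bush, bearing block, orange foot.

The tube's front was lifted about 23 mm over the lip before it was drawn out. I regrasped the black foot once because it first landed about 2.6 mm off its mark.

Offsets of each part from its mark, from the wrist camera:

| Part | Offset | Note |
|---|---|---|
| Tube | about 1.6 mm to one side | inside the outline |
| Black foot | about 1 mm | standing |
| Bush | about 1.4 mm | standing |
| Bearing block | about 1 mm | less than 0.5° out of line |
| Orange foot | about 1.2 mm | standing |

- **Bearing:** I took the one with a 90 × 26 mm base and a top at about 54 mm, which is the middle size.
- **Green foot:** it was never touched and still stands in the same place, about (637, 229) mm.
- **Disagreement:** the scene camera put the bush and black foot about 3 to 3.5 mm off in y. That camera reads about 2 mm off the wrist camera at tray height. I relied on the closer wrist views, which agreed with each other and showed every part inside its mark.

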